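Return swept-up jar lids to the stock tub

TASK

Take the roof-shaped dust cover off the stock tub and drape it over the rail so that it hangs astride the bar. Then pick up the hand shovel with its three jar lids, press the front edge of its blade on the rim of the tub and, keeping it pressed there, tip it until all three lids have slid off into the tub. Lay the empty shovel back on the rubber mat, blade flat and right way up, without disturbing the other stock.

Things in the scene. Friction and masses are not known exactly. Their poses are not given: they have to be found in the camera images.
- cover_fin (a point): centre of the upright grip fin on the ridge of the loose white folded dust cover (180 g) that lies like a roof on the tub. Fin 60 mm long (x), 8 mm thick (y), top 16 mm above this point; the roof's outer ridge is 26 mm below it. Cover: ridge 160 mm long along x, two plain 3 mm plates sloping 40 degrees down to +y and -y, ends open, 196 mm wide over the eaves. z up.
- cover_ridge (a point): point inside the folded cover at the middle of its ridge, under the roof, 30 mm below cover_fin; the plates' lower edges lie 80 mm below it. Same axes as cover_fin. On the tub it stands 71 mm above the tub's rim; astride the bar it comes to rest 10 mm above the bar's axis.
- rail_mid (a point): centre of the bar of a fixed steel rail: straight round bar 16 mm thick and 260 mm long along this point's x, its axis 140 mm above the table, on a post (16 mm thick, 60 mm foot) at each end. z up.
- tub_mouth (a point): centre of the mouth, at rim height (95 mm above the table), of the grey open rectangular stock tub, fixed to the table: 180 mm along x, 170 mm along y outside, walls 5 mm thick with a plain level rim, z up. Its floor is covered by one layer of four lids that stay there, tops 19 mm above the table. The cover's ridge runs along the tub's x.
- shovel_grip (a point): grip point on the handle of the loose flat steel hand shovel (220 g), 35 mm behind the blade's back wall and 43 mm above the blade's underside. Straight wooden handle along x, 22 mm wide (y), 20 mm high (z), from 25 mm ahead of this point (26 mm wide socket) to 65 mm behind it. Empty, it balances about 70 mm ahead of here. x points from handle to front edge, z up. At first it lies level on the mat.
- shovel_edge (a point): middle of the front edge of the shovel's blade, at its underside: 155 mm ahead of shovel_grip along x and 43 mm below it. Same axes. The flat blade reaches from here 120 mm back, is 140 mm wide (y), 3 mm thick, with side walls (to 8 mm from the front edge) 15 mm high, a back wall 19 mm high and no wall in front. The lids slide on it once it is tilted more than about 20 degrees.
- shovel_blade (a point): middle of the blade's upper face, 60 mm behind the front edge and 3 mm above shovel_edge. Same axes.
- lid0_mid (a point): centre of a loose plain white jar lid, disc 60 mm across and 14 mm high, 20 g, lying flat on the blade at the start, front left (seen along the shovel's x).
- lid1_mid (a point): centre of a second lid, the same, front right on the blade.
- lid2_mid (a point): centre of the third lid, the same, behind the two others on the blade.
- mat: black rubber mat fixed to the table, 300 mm along its x, 190 mm along y, 3 mm thick; origin under its centre, at table height. The shovel lies on it along its x at the start.
- bottle_a: bystander: white bottle with red cap, 60 mm thick, 130 mm tall; origin at its foot.
- can_a: bystander: red can, 70 mm thick, 85 mm tall; origin at its foot.
- jar_a: bystander: amber jar, 66 mm thick, 85 mm tall; origin at its foot.
- carton_a: bystander: small cardboard carton 70 x 120 x 50 mm; origin at its foot.
Mind the look-alikes: they are no part of the job. Leave any pink or purple look-alike of the part that bears lid0_mid alone.

How it is judged:
On the way, in this order (a step that is already met when the one before it is completed fails the run):
1. the cover hangs astride the rail's bar, let go (x of cover_ridge in the frame of rail_mid between -0.1 and 0.1 m and y of cover_ridge in the frame of rail_mid between -0.02 and 0.02 m and z of cover_ridge in the frame of rail_mid between -0.002 and 0.025 m and angle between cover_ridge's own z axis and vertical below 0.26 rad and contact force between the fingers and cover below 0.05 N and linear speed of cover below 0.03 m/s), for 0.3 s.
2. the front edge of the shovel is pressed on the tub's rim (over 1 N) with all three lids still on the blade (contact force between shovel and tub above 1 N and z of shovel_edge in the frame of tub_mouth between -0.03 and 0.012 m and ((y of shovel_edge in the frame of tub_mouth between -0.097 and -0.03 m and x of shovel_edge in the frame of tub_mouth between -0.07 and 0.07 m) or (y of shovel_edge in the frame of tub_mouth between 0.03 and 0.097 m and x of shovel_edge in the frame of tub_mouth between -0.07 and 0.07 m) or (x of shovel_edge in the frame of tub_mouth between -0.102 and -0.035 m and y of shovel_edge in the frame of tub_mouth between -0.065 and 0.065 m) or (x of shovel_edge in the frame of tub_mouth between 0.035 and 0.102 m and y of shovel_edge in the frame of tub_mouth between -0.065 and 0.065 m)) and x of lid0_mid in the frame of shovel_edge between -0.125 and 0.012 m and y of lid0_mid in the frame of shovel_edge between -0.07 and 0.07 m and z of lid0_mid in the frame of shovel_edge between -0.002 and 0.03 m and x of lid1_mid in the frame of shovel_edge between -0.125 and 0.012 m and y of lid1_mid in the frame of shovel_edge between -0.07 and 0.07 m and z of lid1_mid in the frame of shovel_edge between -0.002 and 0.03 m and x of lid2_mid in the frame of shovel_edge between -0.125 and 0.012 m and y of lid2_mid in the frame of shovel_edge between -0.07 and 0.07 m and z of lid2_mid in the frame of shovel_edge between -0.002 and 0.03 m), for 0.2 s.
3. all three lids are in the tub while the shovel still rests on the rim (x of lid0_mid in the frame of tub_mouth between -0.086 and 0.086 m and y of lid0_mid in the frame of tub_mouth between -0.081 and 0.081 m and z of lid0_mid in the frame of tub_mouth between -0.095 and -0.005 m and x of lid1_mid in the frame of tub_mouth between -0.086 and 0.086 m and y of lid1_mid in the frame of tub_mouth between -0.081 and 0.081 m and z of lid1_mid in the frame of tub_mouth between -0.095 and -0.005 m and x of lid2_mid in the frame of tub_mouth between -0.086 and 0.086 m and y of lid2_mid in the frame of tub_mouth between -0.081 and 0.081 m and z of lid2_mid in the frame of tub_mouth between -0.095 and -0.005 m and contact force between shovel and tub above 0.2 N), for 0.1 s.
At the end, for the whole second after the job is handed in: Cover astride the bar at rest: inner ridge within 20 mm sideways of the bar, 25 mm above its axis, 100 mm of its middle, level within 15 degrees. All lid centres in the tub below its rim. Shovel flat on the mat, right way up, at rest, blade middle within 130 mm along, 65 mm across of mat centre (all of step 1 and x of lid0_mid in the frame of tub_mouth between -0.086 and 0.086 m and y of lid0_mid in the frame of tub_mouth between -0.081 and 0.081 m and z of lid0_mid in the frame of tub_mouth between -0.095 and -0.005 m and x of lid1_mid in the frame of tub_mouth between -0.086 and 0.086 m and y of lid1_mid in the frame of tub_mouth between -0.081 and 0.081 m and z of lid1_mid in the frame of tub_mouth between -0.095 and -0.005 m and x of lid2_mid in the frame of tub_mouth between -0.086 and 0.086 m and y of lid2_mid in the frame of tub_mouth between -0.081 and 0.081 m and z of lid2_mid in the frame of tub_mouth between -0.095 and -0.005 m and x of shovel_blade in the frame of mat between -0.13 and 0.13 m and y of shovel_blade in the frame of mat between -0.065 and 0.065 m and z of shovel_blade in the frame of mat between 0.003 and 0.012 m and angle between shovel_blade's own z axis and vertical below 0.08 rad and linear speed of shovel below 0.02 m/s); the robot touches nothing.
It fails at once if the bottle is shoved more than 40 mm or knocked over (distance of bottle_a from where it was at the start of the episode above 0.04 m or angle between bottle_a's own z axis and vertical above 0.5 rad).
It fails at once if the can is shoved more than 40 mm or knocked over (distance of can_a from where it was at the start of the episode above 0.04 m or angle between can_a's own z axis and vertical above 0.5 rad).
It fails at once if the jar is shoved more than 40 mm or knocked over (distance of jar_a from where it was at the start of the episode above 0.04 m or angle between jar_a's own z axis and vertical above 0.5 rad).
It fails at once if the carton is shoved more than 40 mm or knocked over (distance of carton_a from where it was at the start of the episode above 0.04 m or angle between carton_a's own z axis and vertical above 0.5 rad).
It also fails if it takes over 72 s, if anything falls off the work surface, if the arm or the gripper's body presses on something with over 40 N, if the wrist force passes 120 N, or if a joint passes its speed limit or range.

ROBOT

A 6-joint arm with a two-finger parallel gripper is mounted at the origin on the work surface. World frame = base frame: x ahead of the robot, y to its left, z up, the work surface at z = 0. Lengths are in m, angles in rad, forces in N, time in s.
With the tool pointing down it reaches from about 0.275 to 0.725 m from the base axis. Payload 5.6 kg.
Tool frame: the origin (TCP) lies midway between the tips of the shut fingers; the grasp point (between the pads) lies behind it (robot.grip_depth is the z of the grasp point in the tool frame, in m); z points along the fingers, y is the direction in which the jaws open and shut (so a half turn about z gives the same grasp; the last joint's range is limited). The gripper opens to 85 mm and grips with 20 to 120 N. Pads are 22 mm wide; open, the fingers measure 114 mm over their backs; the gripper's body (76 mm by 85 mm) begins 54 mm behind the grasp point. The pads swing forward as they close: fully open they stand 13 mm farther back than shut.
Start: joints at [1.63, 0.255, 0.108, 0, -1.424, -0.285], TCP at [0.123, 0.536, 0.231] pointing down, gripper open.
Joint ranges: [-2.95, 2.95], [-1.21, 1.97], [-1.09, 1.5], [-2.87, 1.71], [-2.94, -0.07], [-3.05, 3.05]. Speed limits (rad/s): [2.57, 2.57, 3.14, 3.14, 3.14, 3.14].

INTERFACE

Orientations are given as [roll, pitch, yaw] about the fixed x, y, z axes, in that order (R = Rz(yaw) Ry(pitch) Rx(roll)).
In Python, from plant import robot, cams gives the robot as it stands. The module is installed in compiled form; this text tells all that it offers.
- The arm moves only by the tool apply_moves, never from a script. Its argument "series" is a list of rows, each a list of 2 entries, a list of its own where there are three numbers: the shift along the tool's x, y, z in mm, then the turn, a rotation vector about the tool's x, y, z in rad. A call has exactly 10 rows; each row is the pose to reach, as a shift and turn from the pose measured when the call began, along the tool's axes at that moment; what a row does not reach only later rows make up. A row lasts 1/8 s, in which the tool goes at most 62.5 mm and 10.7 degrees, less where a joint would pass 70% of its speed; a pose out of reach is approached as far as the arm can. A call with a gripper value outside its range is refused whole. "claw" is the opening in per cent of the stroke, from 0 (shut) to 100 (fully open), set as the call begins (left out, the last holds). The fingers move at their own pace and stop on an object; "grip_force" is the grip in N (left out, the last holds). Time passes only in rows, so rows that repeat a pose let the fingers close, or fill a call up. It gives the time, the measured TCP pose, the force and the opening at its end, in the units of the state.
- robot.read_state(): the state, without advancing time (a new reading comes with each control period).
- cams.snapshot(name): name is "scene" or "top" or "wrist"; returns a dict with "pixels" (400x640x3 uint8, red, green, blue), "range_z" (400x640 float32, m along the optical axis (not along the pixel's ray), 0 where there is no reading), "fx", "fy", "cx", "cy" (pixels), "dist_coeffs" ([k1, k2, p1, p2, k3] as OpenCV has them; the pictures are not rectified), "R" (3x3) and "t" (3): a world point X has camera coordinates R X + t. Camera axes: x right, y down, z forward; pixel columns grow to the right and rows downward; lengths in m; the calibration is good to about 2 mm. A picture is of the moment at which its call begins.
- robot.close_job(): hands the job in, once; it reports no verdict.
The state is a dict: "time_s": time; "joints": joint angles; "qd": joint speeds; "tau": joint torques, N m; "eef_pos": TCP position; "tcp_rot": TCP orientation; "force": force on the tool from outside, world axes, zero at the start; "torque": the same for the moment, N m; "width": opening from 0.0 (shut) to 1.0 (fully open).
Only numpy, scipy, OpenCV 4.12 (cv2) and the standard library are available. Lean on these libraries where they do the work, as an engineer would, in place of code of your own. Each camera call takes 0.05 s, during which the arm holds its last target.

## Working session

There is one attempt and no reset: what is moved stays moved. The work goes in short steps, Python scripts to look and compute and a tool call to move; the robot and the scene stay as the last step left them, time stands still between calls to the robot, and variables do not carry over. Pictures are saved under pics/ and viewed, and the job is handed in when it is done.

Besides the shell and the picture viewer there is one more tool, called after "Request:" as name(argument=value, ...) on one line, values as JSON. apply_moves: Moves the arm, as the interface text tells. Its arguments: {"type":"object","properties":{"series":{"type":"array"},"claw":{"type":"number"},"grip_force":{"type":"number"}},"required":["series"]}

```bash
mkdir -p pics; ls
python3 - <<'E'
from plant import robot, cams
import cv2
s=robot.read_state(); print(s); print(robot.grip_depth)
for n in ["scene","top","wrist"]:
    c=cams.snapshot(n); cv2.imwrite(f"pics/{n}0.png",c["pixels"][:,:,::-1]); print(n,c["fx"],c["fy"],c["cx"],c["cy"],c["dist_coeffs"],c["R"],c["t"])
E
```

```text
pics
{'time_s': 0.0, 'joints': array([ 1.62962763e+00,  2.55745030e-01,  1.06950932e-01, -5.28520034e-04,
       -1.42391112e+00, -2.84580461e-01]), 'qd': array([ 0.00018453,  0.00094429, -0.00042555,  0.00123116, -0.00052356,
        0.00151291]), 'tau': array([-3.44042173e-04, -3.86633992e+01,  2.37940228e+01,  5.36548197e+00,
       -6.20601742e-03,  2.13590886e-05]), 'eef_pos': array([0.12293486, 0.5355424 , 0.23036743]), 'tcp_rot': array([ 3.13961378e+00, -3.42769940e-05, -2.25826974e-01]), 'force': array([-0.47084772,  0.31245568,  0.04403217]), 'torque': array([-0.03310639, -0.00785427,  0.01519694]), 'width': 0.9998976047573592}
-0.0187
scene 460.18224004243285 460.18224004243285 319.2226281142025 198.74096087820234 [-0.03512214  0.          0.          0.          0.        ] [[ 0.82108538  0.57078208  0.00515928]
 [ 0.48326276 -0.69031956 -0.5384385 ]
 [-0.30376949  0.44459727 -0.84264901]] [-0.38506881 -0.1549819   1.41200235]
top 508.5234236236887 508.5234236236887 314.45903206770515 190.88257232942811 [-0.04844174  0.          0.          0.          0.        ] [[-2.85759043e-02 -9.99591186e-01 -9.36821075e-04]
 [-9.98381628e-01  2.85874006e-02 -4.91618260e-02]
 [ 4.91685093e-02 -4.69538686e-04 -9.98790387e-01]] [0.04115487 0.47944548 1.6343537 ]
wrist 325.6214157088801 325.6214157088801 322.86910396474 194.46859288055896 [-0.04188112  0.          0.          0.          0.        ] [[-0.22462591 -0.97444277  0.00211736]
 [-0.93294879  0.21568716  0.28824574]
 [-0.28133566  0.06277207 -0.95755413]] [ 0.54793856 -0.03860218  0.37830175]
```

View pics/scene0.png

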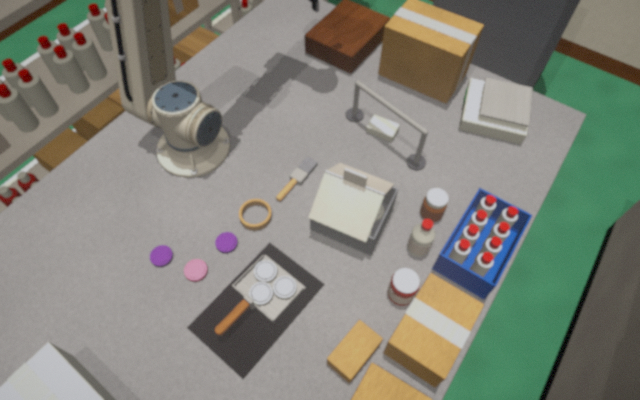

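View pics/top0.png

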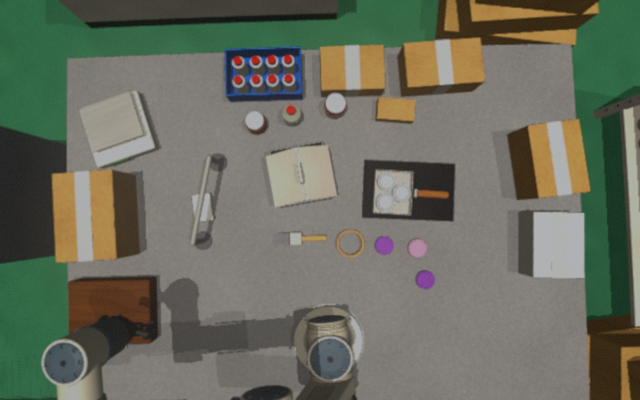

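View pics/wrist0.png

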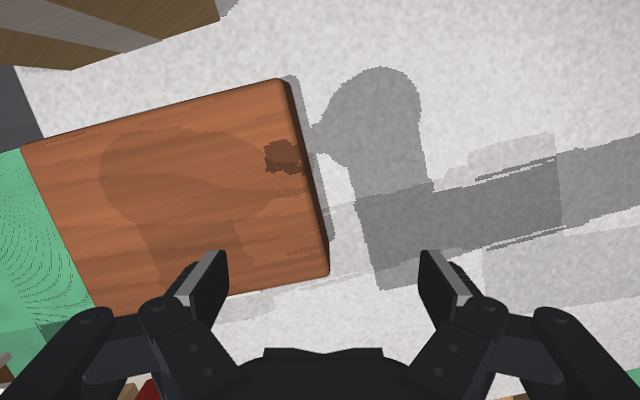

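The top view shows the tub with its cover at about (300,175), the rail from (210,158) to (195,240) with a white block under it at (203,207), and the mat at (408,190). The shovel's blade is at (393,192) with three white lids, and its handle points right. The purple and pink discs at (384,245), (417,248) and (425,280), and the small spatula at (308,239), are look-alikes. Next I'll enlarge and measure.

```bash
cat > h.py <<'E'
import numpy as np, cv2
from plant import robot, cams
def K(c): return np.array([[c["fx"],0,c["cx"]],[0,c["fy"],c["cy"]],[0,0,1]])
def snap(n): return cams.snapshot(n)
def rays(c,px):
    u=cv2.undistortPoints(np.asarray(px,float).reshape(-1,1,2),K(c),np.array(c["dist_coeffs"]))[:,0]
    d=np.c_[u,np.ones(len(u))]@c["R"]; o=-c["R"].T@c["t"]; return o,d
def plane(c,px,z):
    o,d=rays(c,px); return o+d*((z-o[2])/d[:,2])[:,None]
def cloud(c):
    h,w=c["range_z"].shape; v,u=np.mgrid[:h,:w]
    o,d=rays(c,np.c_[u.ravel(),v.ravel()]); 
    P=(o+d*c["range_z"].reshape(-1,1)).reshape(h,w,3); P[c["range_z"]==0]=np.nan; return P
def proj(c,X):
    return cv2.projectPoints(np.asarray(X,float).reshape(-1,1,3),cv2.Rodrigues(c["R"])[0],c["t"],K(c),np.array(c["dist_coeffs"]))[0][:,0]
def crop(c,name,x0,y0,x1,y1,f):
    im=c["pixels"][y0:y1,x0:x1,::-1]; cv2.imwrite("pics/"+name,cv2.resize(im,None,fx=f,fy=f,interpolation=cv2.INTER_CUBIC))
E
python3 - <<'E'
from h import *
c=snap("top"); crop(c,"topA.png",170,140,370,290,4); crop(c,"topB.png",350,90,470,230,4)
P=cloud(c)
for uv in [(350,300),(300,172),(285,175),(320,175),(204,200),(198,225),(430,193),(385,180),(384,204),(401,192),(440,170),(203,213),(335,103),(255,122),(290,112),(395,110)]:
    print(uv,P[uv[1],uv[0]].round(3))
s=snap("scene"); crop(s,"scA.png",180,230,340,380,4); crop(s,"scB.png",290,70,490,220,4)
E
```

```text
(350, 300) [ 0.123 -0.078 -0.007]
(300, 172) [0.526 0.067 0.208]
(285, 175) [0.525 0.115 0.13 ]
(320, 175) [0.523 0.009 0.121]
(204, 200) [0.461 0.383 0.026]
(198, 225) [0.382 0.378 0.138]
(430, 193) [ 0.461 -0.338  0.053]
(385, 180) [ 0.509 -0.201  0.019]
(384, 204) [nan nan nan]
(401, 192) [ 0.469 -0.252  0.016]
(440, 170) [ 0.538 -0.386 -0.002]
(203, 213) [0.419 0.386 0.032]
(335, 103) [ 0.748 -0.044  0.091]
(255, 122) [0.697 0.207 0.085]
(290, 112) [0.716 0.095 0.129]
(395, 110) [ 0.73  -0.237  0.048]
```

View pics/topA.png

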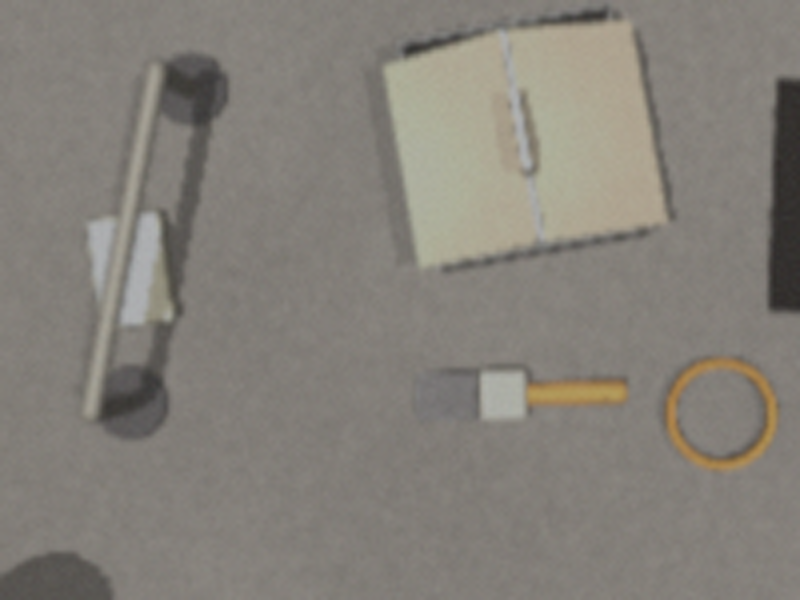

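View pics/topB.png

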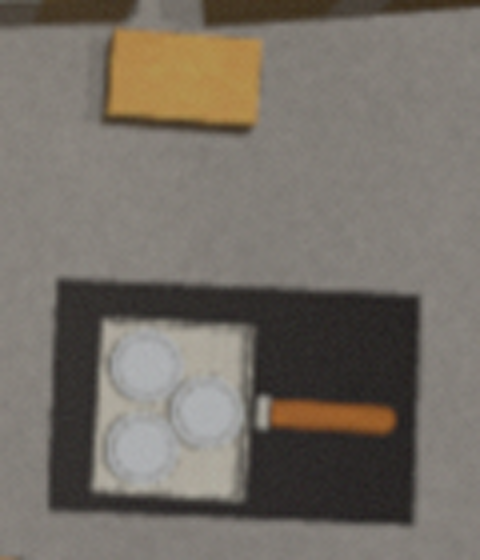

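View pics/scA.png

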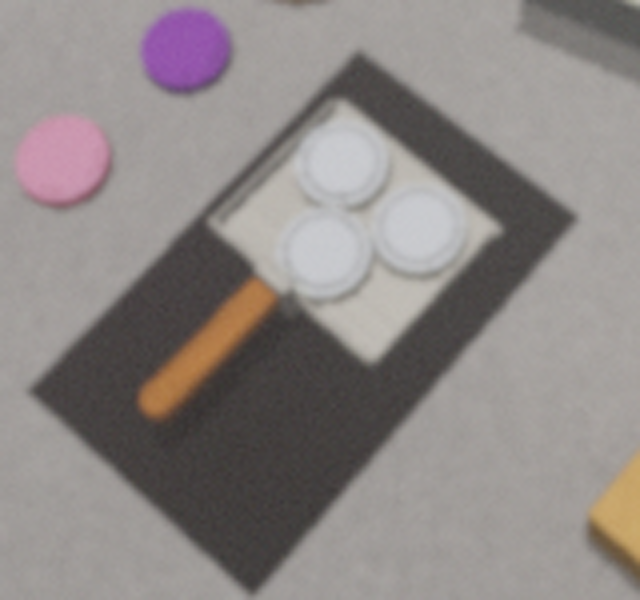

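View pics/scB.png

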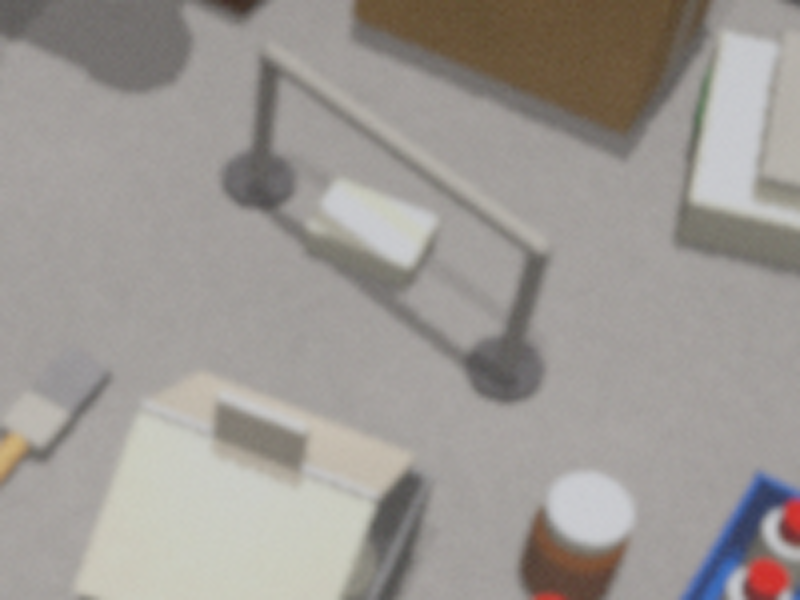

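Run:
```python
from h import *
c=snap("top"); s=snap("scene"); P=cloud(c); S=cloud(s)
A=lambda u,v:(170+(u+.5)/4-.5,140+(v+.5)/4-.5)
B=lambda u,v:(350+(u+.5)/4-.5,90+(v+.5)/4-.5)
r=plane(c,[A(505,28),A(541,240)],.170); print("ridge",r.round(4),r.mean(0),np.linalg.norm(r[0]-r[1]),np.arctan2(*(r[0]-r[1])[1::-1]))
f=plane(c,[A(518,95),A(530,170)],.212); print("fin",f.round(4),f.mean(0),np.arctan2(*(f[0]-f[1])[1::-1]))
b=plane(c,[A(157,68),A(92,415)],.148); print("bar",b.round(4),b.mean(0),np.linalg.norm(b[0]-b[1]),np.arctan2(*(b[0]-b[1])[1::-1]))
SB=lambda u,v:(290+(u+.5)/4-.5,70+(v+.5)/4-.5)
b=plane(s,[SB(272,52),SB(542,247)],.145);print("bar sc",b.round(4),b.mean(0),np.linalg.norm(b[0]-b[1]))
r=plane(s,[SB(143,404),SB(377,495)],.170);print("ridge sc",r.round(4),r.mean(0))
# bar by depth
for C,Q in((c,P),(s,S)):
    m=(Q[...,2]>.125)&(Q[...,2]<.16)&(Q[...,1]>.3)&(Q[...,1]<.45)&(Q[...,0]<.64)&(Q[...,0]>.3)
    q=Q[m]; mu=q.mean(0); d=np.linalg.svd((q-mu)[:,:2],full_matrices=False)[2][0]; t=(q-mu)[:,:2]@d
    print("bar cl",len(q),mu.round(4),(mu[:2]+d*(t.min()+t.max())/2).round(4),t.max()-t.min(),np.arctan2(d[1],d[0]))
    m=(Q[...,2]>.18)&(Q[...,2]<.25)&(Q[...,0]<.62)&(Q[...,0]>.4)&(abs(Q[...,1]-.06)<.1); q=Q[m]; print("fin cl",len(q),q.min(0),q.max(0),q.mean(0))
    m=(abs(Q[...,2])<.03)&(Q[...,0]>.2)&(Q[...,0]<.35)&(abs(Q[...,1]-.1)<.2);print("table z",np.nanmedian(Q[m],0))
# mat corners etc
m=plane(c,[B(57,281),B(419,297),B(412,522),B(50,510)],.003); print("mat",m.round(4),m.mean(0))
mx=(m[1]+m[2]-m[0]-m[3]); print("mat ang",np.arctan2(mx[1],mx[0]))
bl=plane(c,[B(103,320),B(93,492)],.006); print("edge",bl.round(4),bl.mean(0))
h=plane(c,[B(262,411),B(395,420)],.058); print("handle",h.round(4),np.arctan2(*(h[0]-h[1])[1::-1]))
l=plane(c,[B(145,366),B(141,446),B(205,411)],.020); print("lids",l.round(4))
```

```text
ridge [[0.6044 0.0784 0.17  ]
 [0.4479 0.0562 0.17  ]] [0.5261362  0.06731251 0.17      ] 0.15810515989072826 0.14055077070718106
fin [[0.5503 0.069  0.212 ]
 [0.4965 0.0619 0.212 ]] [0.52341605 0.06543506 0.212     ] 0.13100047254068486
bar [[0.5851 0.3398 0.148 ]
 [0.3283 0.393  0.148 ]] [0.45673003 0.36635942 0.148     ] 0.262268469241395 -0.20431536990339688
bar sc [[0.3324 0.3951 0.145 ]
 [0.5859 0.3412 0.145 ]] [0.45917782 0.36817223 0.145     ] 0.2591658839126864
ridge sc [[0.4464 0.058  0.17  ]
 [0.6022 0.0834 0.17  ]] [0.52431356 0.07072811 0.17      ]
bar cl 506 [0.4577 0.3687 0.1443] [0.4584 0.3686] 0.27193801691275127 2.9320097014695725
fin cl 60 [0.49709774 0.06183735 0.19871834] [0.5547405  0.07518377 0.21822767] [0.52609387 0.06799891 0.21023832]
table z [ 0.27481607  0.09933867 -0.00058012]
bar cl 504 [0.4677 0.3646 0.1456] [0.4582 0.3667] 0.2716294223372404 -0.21463958312268006
fin cl 248 [0.49570748 0.05881178 0.18012474] [0.55552647 0.07848114 0.21700205] [0.52697291 0.06707672 0.20075213]
table z [0.27685004 0.08067184 0.00226218]
mat [[ 0.5776 -0.1368  0.003 ]
 [ 0.5563 -0.4331  0.003 ]
 [ 0.3727 -0.4196  0.003 ]
 [ 0.3911 -0.1249  0.003 ]] [ 0.47441445 -0.27860935  0.003     ]
mat ang -1.638024991634694
edge [[ 0.5443 -0.1729  0.006 ]
 [ 0.4047 -0.16    0.006 ]] [ 0.47451956 -0.16643881  0.006     ]
handle [[ 0.4644 -0.2895  0.058 ]
 [ 0.4542 -0.3945  0.058 ]] 1.4747138506222863
lids [[ 0.5049 -0.2038  0.02  ]
 [ 0.4405 -0.1983  0.02  ]
 [ 0.4672 -0.251   0.02  ]]
```

```bash
cat >> h.py <<'E'
from scipy.spatial.transform import Rotation as Ro
def pose():
    s=robot.read_state(); return np.array(s["eef_pos"]),Ro.from_euler("xyz",s["tcp_rot"])
def go(target,rpy):
    p,R=pose(); T=Ro.from_euler("xyz",rpy)
    print("shift mm",(R.inv().apply(np.array(target)-p)*1000).round(1),"turn",(R.inv()*T).as_rotvec().round(4))
E
python3 - <<'E'
from h import *
go([.525,.067,.27],[np.pi,0,.138])
E
```

```text
shift mm [496.7 367.1 -38.8] turn [ 3.000e-04  1.000e-04 -3.638e-01]
```

Request:
apply_moves(series=[[[20,15,-20],[0,0,0]],[[50,37,-39],[0,0,-0.04]],[[95,70,-39],[0,0,-0.08]],[[143,106,-39],[0,0,-0.12]],[[191,141,-39],[0,0,-0.16]],[[239,177,-39],[0,0,-0.2]],[[287,212,-39],[0,0,-0.24]],[[335,248,-39],[0,0,-0.28]],[[383,283,-39],[0,0,-0.32]],[[420,310,-39],[0,0,-0.364]]], claw=100)

```text
time_s: 1.6
eef_pos: [0.4641, 0.1378, 0.2703]
tcp_rot: [3.141, -0.0, 0.138]
force: [-0.4, 0.2, -0.3]
width: 0.997
```

Run:
```python
from h import *
go([.525,.067,.27],[np.pi,0,.138])
```

```text
shift mm [50.5 78.5  0.4] turn [ 0.0004 -0.0002  0.0005]
```

Request:
apply_moves(series=[[[15,24,0],[0,0,0]],[[30,47,0],[0,0,0]],[[42,65,0],[0,0,0]],[[48,75,0],[0,0,0]],[[50.5,78.5,0],[0,0,0]],[[50.5,78.5,0],[0,0,0]],[[50.5,78.5,0],[0,0,0]],[[50.5,78.5,0],[0,0,0]],[[50.5,78.5,0],[0,0,0]],[[50.5,78.5,0],[0,0,0]]])

```text
time_s: 2.85
eef_pos: [0.5249, 0.0672, 0.2704]
tcp_rot: [3.141, -0.0, 0.139]
force: [0.3, -0.7, 0.4]
width: 0.996
```

Run:
```python
from h import *
c=snap("wrist"); cv2.imwrite("pics/wr1.png",c["pixels"][:,:,::-1])
p,R=pose(); print(p,R.as_euler("xyz"))
print(proj(c,[[.525,.067,.212],[.4953,.0629,.212],[.5547,.0711,.212]]))
```

```text
[0.52493685 0.06712543 0.27037177] [ 3.14130591e+00 -2.15851451e-04  1.38623297e-01]
[[321.87977654 211.88417144]
 [321.88320831 253.41430071]
 [321.87758154 166.7572971 ]]
```

View pics/wr1.png

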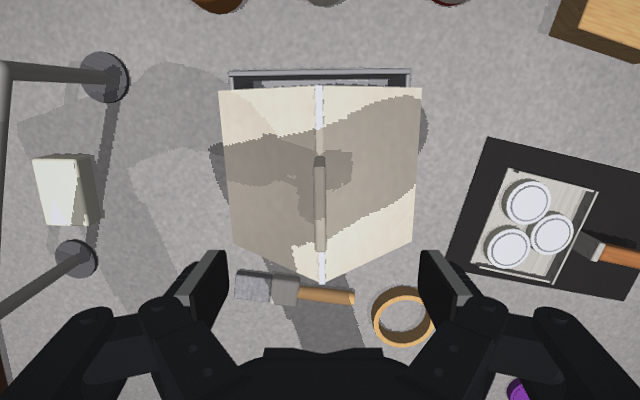

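The wrist view shows the fin at column 320, rows 158–250. That is about 1 mm left and 3 mm ahead of the prediction. The ridge lines up with the tool axis, so I'll correct the offset, descend and grip.

Request:
apply_moves(series=[[[3,-1.2,10],[0,0,0]],[[3,-1.2,28],[0,0,0]],[[3,-1.2,46],[0,0,0]],[[3,-1.2,64],[0,0,0]],[[3,-1.2,78],[0,0,0]],[[3,-1.2,86],[0,0,0]],[[3,-1.2,89],[0,0,0]],[[3,-1.2,89],[0,0,0]],[[3,-1.2,89],[0,0,0]],[[3,-1.2,89],[0,0,0]]])

```text
time_s: 4.15
eef_pos: [0.528, 0.0688, 0.1818]
tcp_rot: [3.141, -0.001, 0.139]
force: [0.5, 0.6, 0.6]
width: 0.998
```

Request:
apply_moves(series=[[[0,0,0],[0,0,0]],[[0,0,0],[0,0,0]],[[0,0,0],[0,0,0]],[[0,0,0],[0,0,0]],[[0,0,0],[0,0,0]],[[0,0,0],[0,0,0]],[[0,0,0],[0,0,0]],[[0,0,-4],[0,0,0]],[[0,0,-10],[0,0,0]],[[0,0,-20],[0,0,0]]], claw=0, grip_force=60)

```text
time_s: 5.4
eef_pos: [0.5277, 0.0686, 0.202]
tcp_rot: [3.141, -0.0, 0.138]
force: [-0.5, -1.6, -1.7]
width: 0.081
```

Run:
```python
from h import *
c=snap("wrist"); cv2.imwrite("pics/wr2.png",c["pixels"][:,:,::-1])
print(robot.read_state()); go([.458,.3675,.30],[np.pi,0,-.208])
```

```text
{'time_s': 5.45, 'joints': array([ 0.42390647,  0.2292011 ,  0.00393396,  0.00141904, -1.34248321,
        1.28519551]), 'qd': array([ 0.00173482, -0.0069837 , -0.00368277,  0.00572821,  0.03872778,
       -0.00048827]), 'tau': array([ 1.63563020e-01, -3.37554359e+01,  2.14768213e+01,  4.72237542e+00,
        2.58824386e-02, -2.60253837e-03]), 'eef_pos': array([0.52869071, 0.06863822, 0.20387296]), 'tcp_rot': array([ 3.14112359, -0.00331207,  0.1386255 ]), 'force': array([1.09039099, 0.2240135 , 0.72694633]), 'torque': array([ 0.04168025, -0.13267341, -0.04214439]), 'width': 0.08648284581858258}
shift mm [ -28.4 -305.7  -96.4] turn [-1.000e-04 -3.400e-03  3.466e-01]
```

View pics/wr2.png

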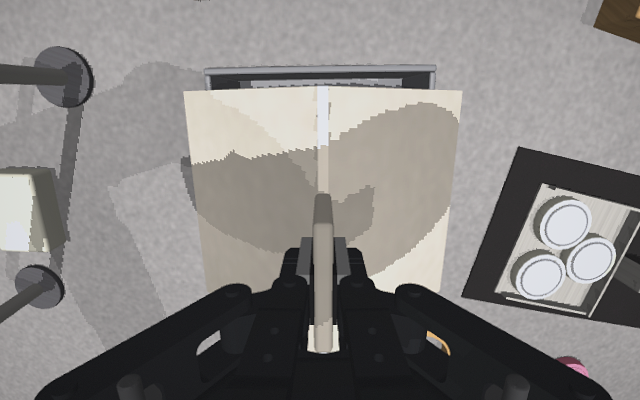

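Request:
apply_moves(series=[[[0,0,-25],[0,0,0]],[[0,0,-60],[0,0,0]],[[0,-10,-85],[0,0,0.02]],[[-4,-40,-96],[0,0,0.06]],[[-8,-80,-96],[0,0,0.11]],[[-12,-125,-96],[0,0,0.16]],[[-16,-170,-96],[0,0,0.21]],[[-20,-215,-96],[0,0,0.26]],[[-24,-255,-96],[0,0,0.3]],[[-27,-285,-96],[0,0,0.34]]])

```text
time_s: 6.7
eef_pos: [0.4617, 0.3488, 0.2998]
tcp_rot: [-3.141, -0.003, -0.202]
force: [0.8, 0.2, -1.7]
width: 0.082
```

Run:
```python
from h import *
print(robot.read_state()["width"]);go([.458,.3675,.30],[np.pi,0,-.208])
```

```text
0.08227944678854392
shift mm [ -7.4 -17.6  -0.2] turn [-0.0008 -0.0033  0.0061]
```

Request:
apply_moves(series=[[[-4,-9,0],[0,0,0.003]],[[-7,-15,0],[0,0,0.006]],[[-7.4,-17.6,0],[0,0,0.006]],[[-7.4,-17.6,0],[0,-0.003,0.006]],[[-7.4,-17.6,10],[0,-0.003,0.006]],[[-7.4,-17.6,25],[0,-0.003,0.006]],[[-7.4,-17.6,40],[0,-0.003,0.006]],[[-7.4,-17.6,50],[0,-0.003,0.006]],[[-7.4,-17.6,50],[0,-0.003,0.006]],[[-7.4,-17.6,50],[0,-0.003,0.006]]])

```text
time_s: 7.95
eef_pos: [0.4584, 0.3677, 0.2503]
tcp_rot: [-3.14, -0.001, -0.208]
force: [0.3, 0.5, -1.4]
width: 0.082
```

Run:
```python
from h import *
c=snap("top"); crop(c,"top3.png",150,120,310,270,5)
s=snap("scene"); crop(s,"sc3.png",290,20,490,170,4)
w=snap("wrist"); cv2.imwrite("pics/wr3.png",w["pixels"][:,:,::-1]); go([.458,.3675,.25],[np.pi,0,-.208])
```

```text
shift mm [-0.3  0.3  0.4] turn [-0.0019 -0.0009  0.0001]
```

View pics/top3.png

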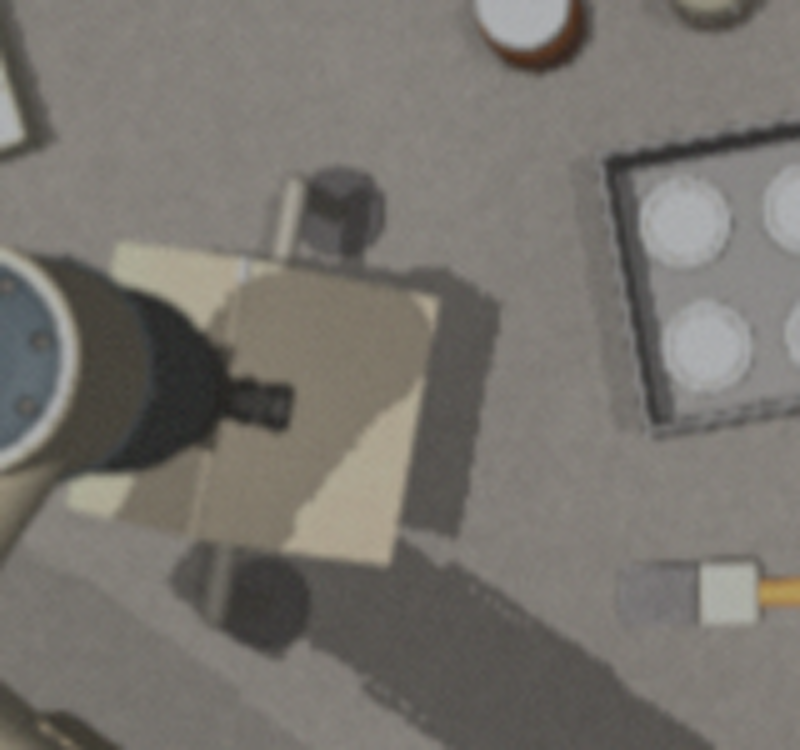

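View pics/sc3.png

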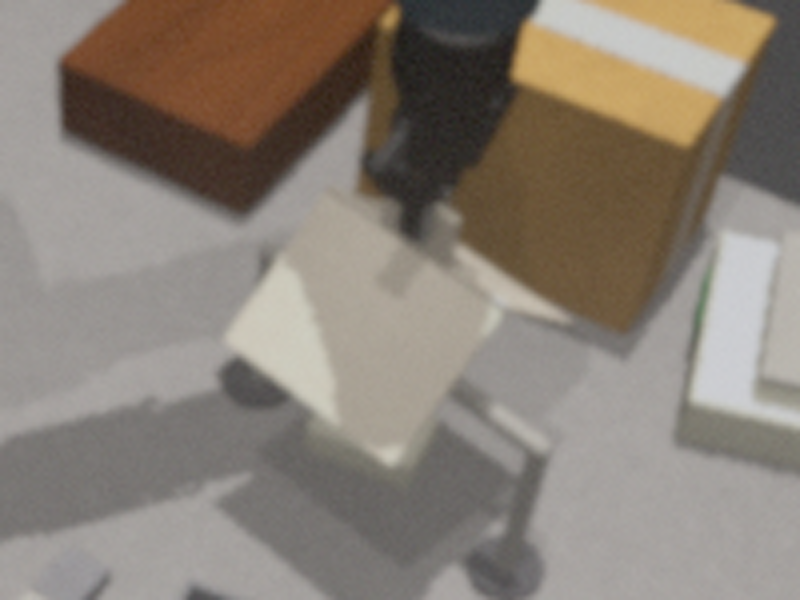

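View pics/wr3.png

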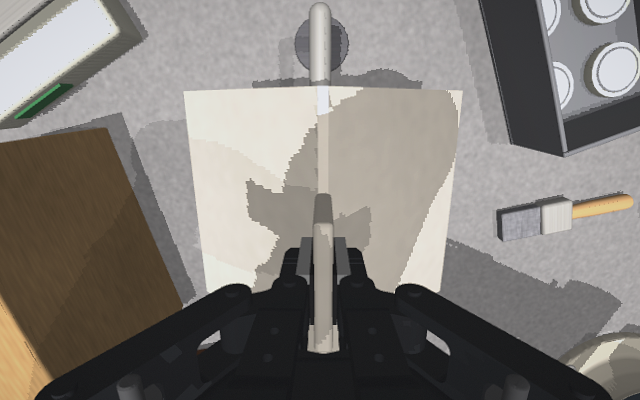

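The wrist view shows the bar end at (320,15), in line with the ridge at (323,100). The top view agrees, so I'll lower the cover.

Request:
apply_moves(series=[[[0,0,8],[0,0,0]],[[0,0,22],[0,0,0]],[[0,0,38],[0,0,0]],[[0,0,52],[0,0,0]],[[0,0,64],[0,0,0]],[[0,0,72],[0,0,0]],[[0,0,78],[0,0,0]],[[0,0,82],[0,0,0]],[[0,0,84],[0,0,0]],[[0,0,84],[0,0,0]]])

```text
time_s: 9.35
eef_pos: [0.459, 0.3687, 0.1674]
tcp_rot: [-3.137, -0.002, -0.208]
force: [0.4, 1.8, 2.2]
width: 0.079
```

Request:
apply_moves(series=[[[0,0,0],[0,0,0]],[[0,0,0],[0,0,0]],[[0,0,0],[0,0,0]],[[0,0,0],[0,0,0]],[[0,0,0],[0,0,0]],[[0,0,-10],[0,0,0]],[[0,0,-35],[0,0,0]],[[0,0,-70],[0,0,0]],[[0,0,-105],[0,0,0]],[[0,0,-130],[0,0,0]]], claw=100)

```text
time_s: 10.6
eef_pos: [0.4589, 0.3683, 0.3002]
tcp_rot: [-3.135, -0.004, -0.208]
force: [1.3, -0.1, -0.5]
width: 0.999
```

Run:
```python
from h import *
w=snap("wrist"); cv2.imwrite("pics/wr4.png",w["pixels"][:,:,::-1])
s=snap("scene"); crop(s,"sc4.png",290,20,490,170,4)
t=snap("top"); crop(t,"top4.png",250,120,370,230,6)
go([.462,-.322,.25],[np.pi,0,1.477]);go([.462,-.322,.25],[np.pi,0,1.477-np.pi])
print(robot.read_state()["joints"])
```

```text
shift mm [145.1 675.5  44.8] turn [-0.0025 -0.0099 -1.6848]
shift mm [145.1 675.5  44.8] turn [-0.0096  0.0024  1.4568]
[ 9.42255877e-01  3.21428981e-01  3.69591892e-01  5.76727187e-04
 -1.60996884e+00  4.20794588e-01]
```

View pics/wr4.png

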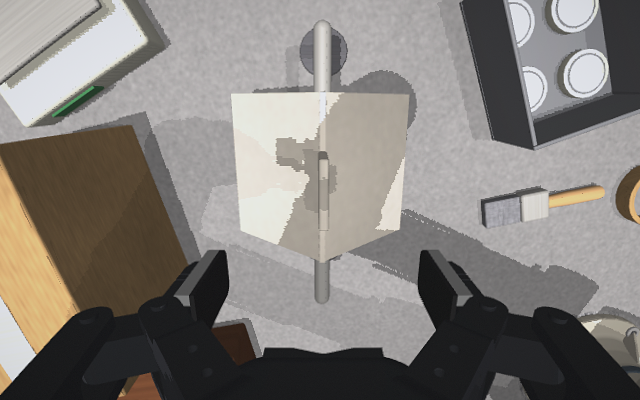

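View pics/sc4.png

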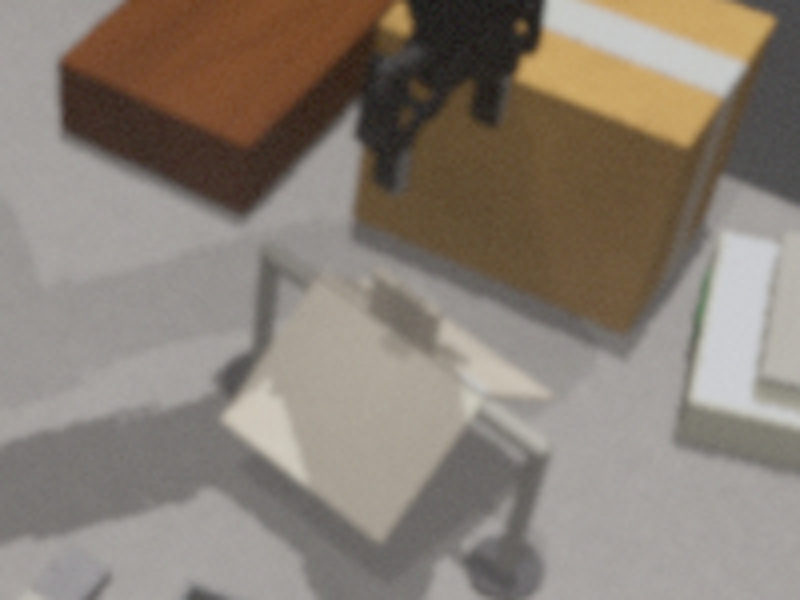

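View pics/top4.png

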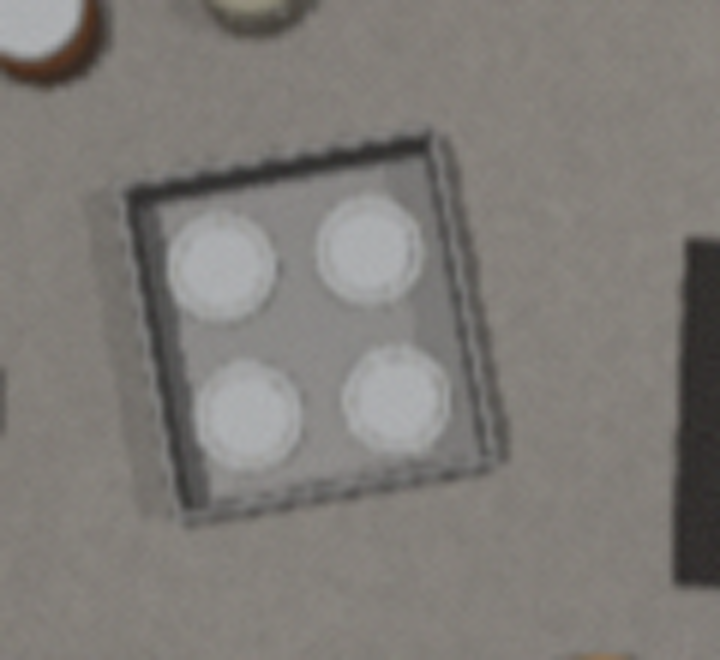

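Run:
```python
from h import *
t=snap("top")
A=lambda u,v:(250+(u+.5)/6-.5,120+(v+.5)/6-.5)
q=plane(t,[A(125,190),A(438,132),A(500,460),A(187,520)],.095);print(q.round(4),q.mean(0))
ex=q[0]+q[1]-q[2]-q[3]; ey=q[0]+q[3]-q[1]-q[2]
print(np.arctan2(ex[1],ex[0]),np.arctan2(ey[1],ey[0])-np.pi/2,np.linalg.norm(ex)/2,np.linalg.norm(ey)/2)
go([.461,-.321,.20],[np.pi,0,1.477-np.pi])
```

```text
[[ 0.6027  0.1599  0.095 ]
 [ 0.628  -0.002   0.095 ]
 [ 0.4582 -0.0287  0.095 ]
 [ 0.4321  0.1323  0.095 ]] [0.53025476 0.06535506 0.095     ]
0.15843570682425487 0.158133061650227 0.17238096506559408 0.16347077006276925
shift mm [144.3 674.6  94.5] turn [-0.0065  0.0021  1.4569]
```

Request:
apply_moves(series=[[[4,20,0],[0,0,0.03]],[[13,62,0],[0,0,0.13]],[[25,115,4],[0,0,0.25]],[[37,170,8],[0,0,0.37]],[[49,225,14],[0,0,0.49]],[[60,280,20],[0,0,0.61]],[[72,335,26],[0,0,0.73]],[[84,390,32],[0,0,0.85]],[[96,445,38],[0,0,0.97]],[[108,500,44],[0,0,1.08]]])

```text
time_s: 12.05
eef_pos: [0.4598, -0.1452, 0.2508]
tcp_rot: [-3.137, 0.004, -1.293]
force: [0.4, 0.4, -0.5]
width: 1.0
```

Run:
```python
from h import *
go([.461,-.321,.20],[np.pi,0,1.477-np.pi])
```

```text
shift mm [169.5  47.3  49.9] turn [-0.0033  0.0048  0.3721]
```

Request:
apply_moves(series=[[[25,7,8],[0,0,0.06]],[[60,17,17],[0,0,0.14]],[[95,27,27],[0,0,0.22]],[[125,36,37],[0,0,0.29]],[[150,42,45],[0,0.003,0.34]],[[164,46,49],[-0.003,0.005,0.365]],[[169.5,47.3,50],[-0.003,0.005,0.372]],[[169.5,47.3,50],[-0.003,0.005,0.372]],[[169.5,47.3,50],[-0.003,0.005,0.372]],[[169.5,47.3,50],[-0.003,0.005,0.372]]])

```text
time_s: 13.3
eef_pos: [0.4612, -0.3205, 0.2003]
tcp_rot: [-3.141, -0.0, -1.664]
force: [0.3, 0.1, 0.0]
width: 1.001
```

Run:
```python
from h import *
w=snap("wrist"); cv2.imwrite("pics/wr5.png",w["pixels"][:,:,::-1])
print(robot.read_state()["joints"].round(3)); go([.461,-.321,.027],[np.pi,0,1.477-np.pi])
a=1.477; e=np.array([np.cos(a),np.sin(a)]); g=np.array([.461,-.321])
print(proj(w,[[*g,.056],[*(g+.025*e),.059],[*(g-.065*e),.056]]).round(0))
```

```text
[-0.329  0.288  0.074  0.    -1.356  0.236]
shift mm [  0.5   0.3 173.2] turn [-0.0009 -0.0003  0.001 ]
[[322. 182.]
 [322. 209.]
 [322. 108.]]
```

View pics/wr5.png

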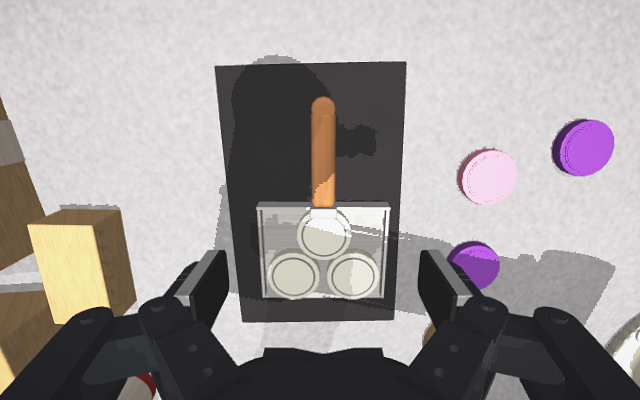

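The wrist view shows the shovel centred on column 323. Its three white lids are at (324,235), (293,276) and (353,276), and the handle spans rows 97–207. The only look-alikes are the purple and pink discs at right. I'll check the edge position in a crop before descending.

Run:
```python
from h import *
w=snap("wrist"); crop(w,"wr5c.png",220,60,420,320,2.5 and 3 if False else 2)
a=1.477; e=np.array([np.cos(a),np.sin(a)]); n=np.array([-e[1],e[0]]); g=np.array([.461,-.321])
print("edge",proj(w,[[*(g+.155*e),.006],[*(g+.155*e+.07*n),.006],[*(g+.155*e-.07*n),.006]]).round(0))
print("back wall top",proj(w,[[*(g+.035*e),.025]]).round(0))
P=cloud(w); 
for v in (100,120,150,180,200,212): print(v,P[v,323].round(4))
m=(P[...,2]>.04)&(P[...,2]<.075)&(abs(P[...,1]+.32)<.1)&(abs(P[...,0]-.46)<.06)
q=P[m]; print(q.min(0),q.max(0),q.mean(0))
```

```text
edge [[322. 297.]
 [381. 297.]
 [264. 297.]]
back wall top [[322. 207.]]
100 [ 0.4535 -0.3921  0.0545]
120 [ 0.4551 -0.3755  0.0556]
150 [ 0.4575 -0.3497  0.0555]
180 [ 0.46   -0.3224  0.0552]
200 [ 0.4618 -0.3039  0.0565]
212 [ 0.4629 -0.2921  0.056 ]
[ 0.44379875 -0.3956207   0.04010158] [ 0.47654469 -0.28517044  0.05765465] [ 0.45875742 -0.34087469  0.05448062]
```

View pics/wr5c.png

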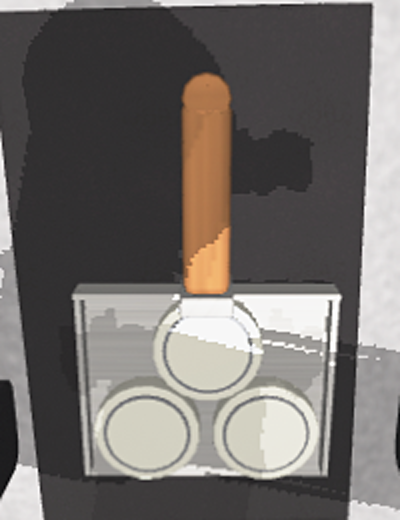

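Edge and back wall match the predictions at rows 297 and 207. Descending and gripping.

Request:
apply_moves(series=[[[0,0,15],[0,0,0]],[[0,0,45],[0,0,0]],[[0,0,80],[0,0,0]],[[0,0,112],[0,0,0]],[[0,0,138],[0,0,0]],[[0,0,156],[0,0,0]],[[0,0,168],[0,0,0]],[[0,0,173],[0,0,0]],[[0,0,173],[0,0,0]],[[0,0,173],[0,0,0]]])

```text
time_s: 14.65
eef_pos: [0.4618, -0.3209, 0.0278]
tcp_rot: [-3.139, -0.001, -1.664]
force: [0.7, -1.0, -0.6]
width: 1.001
```

Request:
apply_moves(series=[[[0,0,0],[0,0,0]],[[0,0,0],[0,0,0]],[[0,0,0],[0,0,0]],[[0,0,0],[0,0,0]],[[0,0,0],[0,0,0]],[[0,0,0],[0,0,0]],[[0,0,0],[0,0,0]],[[0,0,-2],[0,0,0]],[[0,0,-6],[0,0,0]],[[0,0,-12],[0,0,0]]], claw=0, grip_force=110)

```text
time_s: 15.9
eef_pos: [0.4614, -0.3207, 0.0395]
tcp_rot: [-3.141, -0.0, -1.664]
force: [0.8, -0.5, -3.2]
width: 0.236
```

Run:
```python
from h import *
print(robot.read_state()); 
w=snap("wrist"); cv2.imwrite("pics/wr6.png",w["pixels"][:,:,::-1])
```

```text
{'time_s': 15.9, 'joints': array([-3.28960885e-01,  4.10085868e-01, -1.83244696e-01, -1.01894910e-06,
       -9.76444446e-01,  2.35896634e-01]), 'qd': array([ 0.00057662, -0.06002723,  0.06836997,  0.00531046, -0.11376542,
        0.0012096 ]), 'tau': array([-7.31715536e-04, -4.44540024e+01,  2.06171501e+01,  4.65808600e+00,
        1.28174429e-01, -1.53856916e-03]), 'eef_pos': array([ 0.46141308, -0.32065786,  0.03952957]), 'tcp_rot': array([-3.14059942e+00, -2.37875622e-04, -1.66386127e+00]), 'force': array([ 0.75286574, -0.48467409, -3.24979396]), 'torque': array([-0.1951355 ,  0.03444827,  0.0033978 ]), 'width': 0.2363708545759785}
```

View pics/wr6.png

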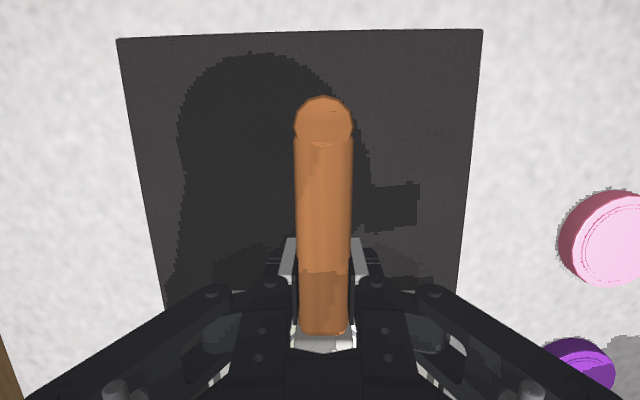

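```bash
cat >> h.py <<'E'
TUB=np.array([.529,.067,.095]); TYAW=.148
EDGE=np.array([-.155,0,.0248])
def shov(tx,ty,tz,tilt,off=0.):
    """tool pose that puts edge at tub coords (m), front down by tilt(rad), heading tub +y"""
    X=TUB+Ro.from_euler("z",TYAW).apply([tx,ty,tz])
    T=Ro.from_euler("z",TYAW+np.pi/2-np.pi)*Ro.from_euler("x",np.pi)   # tool, level
    T=T*Ro.from_rotvec([0,-tilt,0])
    return X-T.apply(EDGE),T
def gosh(*a):
    t,T=shov(*a); p,R=pose()
    print("shift",(R.inv().apply(t-p)*1000).round(1),"turn",(R.inv()*T).as_rotvec().round(4), "target",t.round(4),"edge now",(p+R.apply(EDGE)).round(4))
E
python3 - <<'E'
from h import *
for n in ("top","scene"):
    c=snap(n); P=cloud(c)
    m=(P[...,2]>.082)&(P[...,2]<.106)&(abs(P[...,0]-.53)<.13)&(abs(P[...,1]-.067)<.13)
    q=P[m]; r=cv2.minAreaRect((q[:,:2]*1000).astype(np.float32)); print(n,len(q),r,q.mean(0).round(4),np.median(q[:,2]))
t,T=shov(0,-.07,.03,.3); print(T.apply(np.array([-1,0,0])).round(2))
gosh(0,-.11,.035,0)
crop(c,"sc6.png",180,150,420,330,3)
E
```

```text
top 397 ((533.5213623046875, 69.1383056640625), (180.7025146484375, 170.57179260253906), 8.729292869567871) [0.537  0.0699 0.0928] 0.09318505666261667
scene 779 ((532.1006469726562, 70.13760375976562), (181.16531372070312, 173.8505859375), 8.690558433532715) [0.5395 0.0707 0.0923] 0.09369390047224857
[-0.14  0.94  0.3 ]
shift [-135.   -94.2 -114.4] turn [-0.0029 -0.0013 -0.2409] target [ 0.5681 -0.1951  0.1548] edge now [ 0.4765 -0.1667  0.0153]
```

View pics/sc6.png

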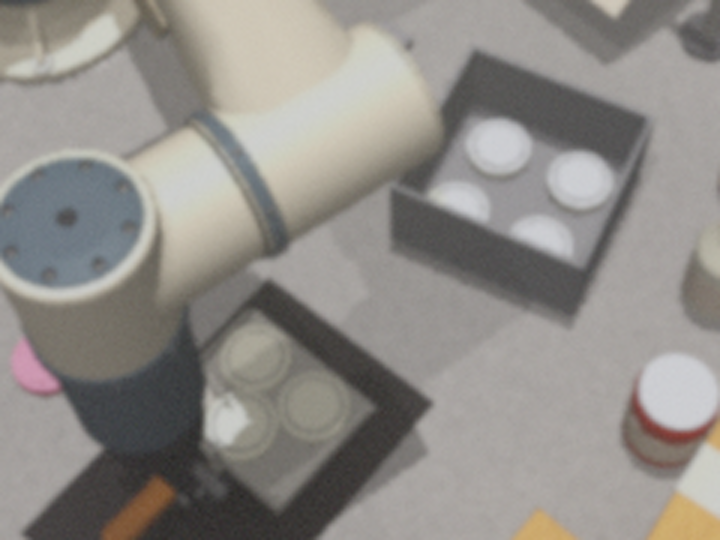

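The rim clouds from two views agree on a tub centre of (0.532, 0.070) and a yaw of 0.152. All three lids are still on the lifted blade.

```bash
sed -i 's/TUB=.*/TUB=np.array([.5325,.0695,.095]); TYAW=.152/; s/\[0,-tilt,0\]/[0,tilt,0]/' h.py
python3 - <<'E'
from h import *
t,T=shov(0,-.07,.03,.3); print(T.apply(np.array([-1,0,0])).round(2))
gosh(0,-.11,.035,0)
E
```

```text
[-0.14  0.94 -0.3 ]
shift [-138.1  -98.5 -114.4] turn [-0.0029 -0.0013 -0.2449] target [ 0.5726 -0.1924  0.1548] edge now [ 0.4765 -0.1667  0.0153]
```

Request:
apply_moves(series=[[[0,0,-6],[0,0,0]],[[0,0,-20],[0,0,0]],[[0,0,-38],[0,0,0]],[[0,-4,-58],[0,0,-0.01]],[[-4,-12,-78],[0,0,-0.03]],[[-12,-24,-96],[0,0,-0.06]],[[-26,-38,-108],[0,0,-0.09]],[[-44,-52,-114],[0,0,-0.12]],[[-64,-64,-114],[0,0,-0.15]],[[-82,-74,-114],[0,0,-0.18]]])

```text
time_s: 17.3
eef_pos: [0.5435, -0.2444, 0.1537]
tcp_rot: [-3.14, -0.001, -1.481]
force: [1.1, 0.9, -3.7]
width: 0.238
```

Run:
```python
from h import *
gosh(0,-.11,.035,0); s=robot.read_state(); print(s["force"],s["torque"],s["width"])
```

```text
shift [-49.2 -33.6  -1. ] turn [-0.0017 -0.0009 -0.0626] target [ 0.5726 -0.1924  0.1548] edge now [ 0.5297 -0.09    0.1288]
[ 1.05767249  0.91274937 -3.73689345] [-0.25507621  0.02854299  0.01184429] 0.23835997341649265
```

Request:
apply_moves(series=[[[-8,-6,-1],[0,0,-0.012]],[[-20,-14,-1],[0,0,-0.027]],[[-32,-22,-1],[0,0,-0.042]],[[-41,-28,-1],[0,0,-0.053]],[[-47,-32,-1],[0,0,-0.06]],[[-49,-33.6,-1],[-0.001,-0.001,-0.0626]],[[-49,-33.6,-1],[-0.001,-0.001,-0.0626]],[[-49,-33.6,-1],[-0.001,-0.001,-0.0626]],[[-49,-33.6,-1],[-0.001,-0.001,-0.0626]],[[-49,-33.6,-1],[-0.001,-0.001,-0.0626]]])

```text
time_s: 18.55
eef_pos: [0.5725, -0.1928, 0.1548]
tcp_rot: [-3.141, 0.0, -1.419]
force: [-0.6, 0.4, -2.9]
width: 0.233
```

Run:
```python
from h import *
gosh(0,-.066,.01,0.1);gosh(0,-.066,.01,0.); s=robot.read_state(); print(s["force"],s["torque"],s["joints"].round(3))
t=snap("top"); crop(t,"top7.png",240,110,440,230,4)
c=snap("scene"); crop(c,"sc7.png",220,150,420,300,4)
for C in (t,c):
    P=cloud(C); m=(P[...,2]>.115)&(P[...,2]<.175)&(abs(P[...,0]-.54)<.1)&(P[...,1]<.0)&(P[...,1]>-.16)
    q=P[m]; print(len(q),q.min(0),q.max(0))
```

```text
shift [-47.6  -0.1   9.6] turn [-0.0007  0.1001 -0.0003] target [ 0.5655 -0.1457  0.1452] edge now [ 0.5491 -0.0396  0.13  ]
shift [-44.3  -0.1  25. ] turn [-0.0007  0.0001 -0.0003] target [ 0.566  -0.149   0.1298] edge now [ 0.5491 -0.0396  0.13  ]
[-0.59236782  0.39914848 -2.85242783] [-0.21165682  0.00188782 -0.00840848] [-0.067  0.392  0.108 -0.    -1.286  0.218]
366 [ 0.49039272 -0.15992132  0.1184921 ] [ 0.57767435 -0.11471189  0.17445909]
1182 [ 0.53382297 -0.15409994  0.12810798] [ 0.63531088 -0.02842408  0.15412237]
```

View pics/top7.png

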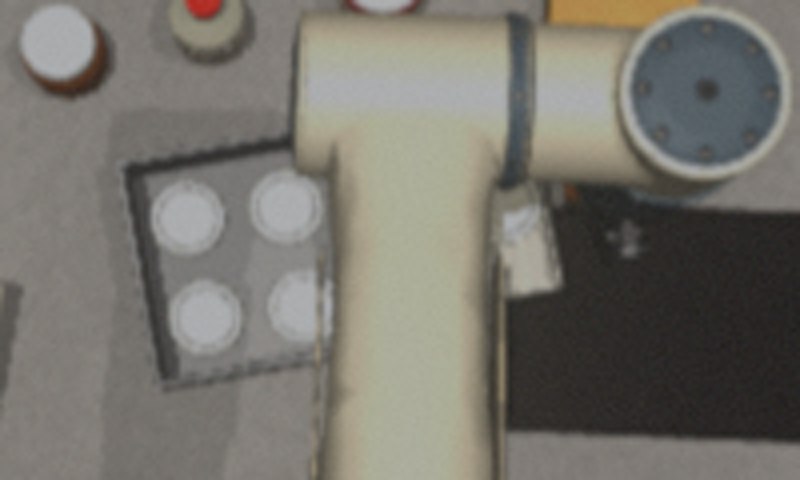

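View pics/sc7.png

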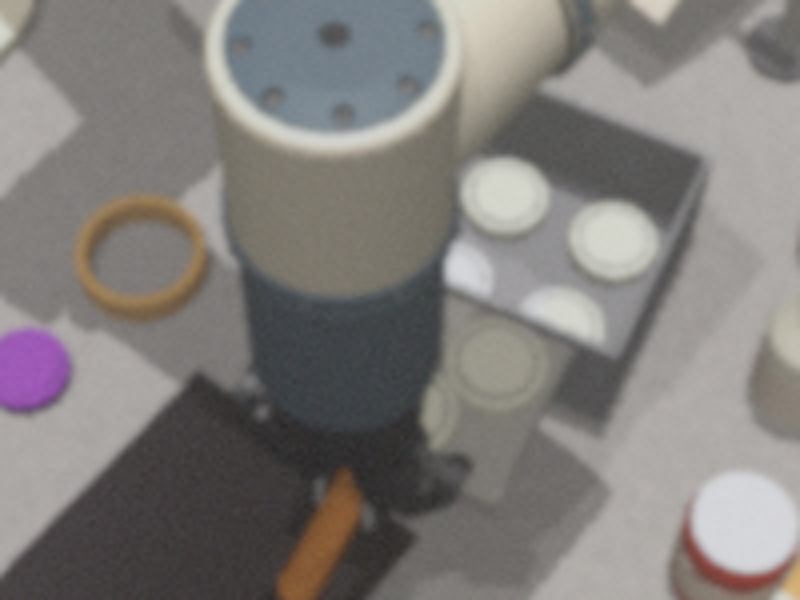

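Run:
```python
from h import *
c=snap("scene"); P=cloud(c)
e=Ro.from_euler("z",TYAW+np.pi/2).apply([1,0,0])
m=(P[...,2]>.115)&(P[...,2]<.175)&(abs(P[...,0]-.57)<.1)&(P[...,1]<.0)&(P[...,1]>-.16)
q=P[m]; d=(q-np.array([.5491,-.0396,.13]))
x=d@e; y=d@np.array([-e[1],e[0],0])
for a in range(-120,10,15):
    k=(x*1000>a)&(x*1000<a+15); 
    if k.sum()>3: print(a,k.sum(),np.percentile(d[k,2]*1000,[5,20,50,80,95]).round(1),y[k].min().round(3),y[k].max().round(3))
print(x.max())
```

```text
-120 61 [ 1.9  4.2 12.4 17.7 19.8] -0.069 -0.016
-105 91 [ 0.9  2.7  5.2 16.  18.5] -0.069 -0.013
-90 157 [ 0.9  2.8  5.4 17.7 19.6] -0.069 -0.006
-75 190 [ 1.1  2.9  7.2 17.5 20.2] -0.069 -0.004
-60 180 [ 2.1  8.1 16.4 18.8 20.2] -0.069 -0.003
-45 175 [ 3.7 14.2 17.2 19.3 20.8] -0.069 0.002
-30 170 [ 2.5 12.5 16.9 18.6 20.1] -0.069 0.01
-15 129 [ 0.7  2.4  5.2 17.2 19.3] -0.07 0.014
0 23 [-0.7  0.7  2.5  3.8  6. ] -0.065 0.015
0.002838960216599612
```

Run:
```python
from h import *
for z in (.015,.004,0,-.002,-.003): print(z);gosh(0,-.066,z,.1)
```

```text
0.015
shift [-47.5  -0.1   4.6] turn [-0.0008  0.1001 -0.0002] target [ 0.5655 -0.1457  0.1502] edge now [ 0.5492 -0.0395  0.13  ]
0.004
shift [-47.5  -0.1  15.6] turn [-0.0008  0.1001 -0.0002] target [ 0.5655 -0.1457  0.1392] edge now [ 0.5492 -0.0395  0.13  ]
0
shift [-47.5  -0.1  19.6] turn [-0.0008  0.1001 -0.0002] target [ 0.5655 -0.1457  0.1352] edge now [ 0.5492 -0.0395  0.13  ]
-0.002
shift [-47.5  -0.1  21.6] turn [-0.0008  0.1001 -0.0002] target [ 0.5655 -0.1457  0.1332] edge now [ 0.5492 -0.0395  0.13  ]
-0.003
shift [-47.5  -0.1  22.6] turn [-0.0008  0.1001 -0.0002] target [ 0.5655 -0.1457  0.1322] edge now [ 0.5492 -0.0395  0.13  ]
```

Request:
apply_moves(series=[[[-8,0,-1],[0,0.01,0]],[[-20,0,-1],[0,0.03,0]],[[-32,0,0],[0,0.06,0]],[[-42,0,2],[0,0.08,0]],[[-47,0,5],[0,0.1,0]],[[-47.5,0,10],[0,0.1,0]],[[-47.5,0,15],[0,0.1,0]],[[-47.5,0,19],[0,0.1,0]],[[-47.5,0,21],[0,0.1,0]],[[-47.5,0,22],[0,0.1,0]]])

```text
time_s: 19.95
eef_pos: [0.5657, -0.1462, 0.1333]
tcp_rot: [-3.14, -0.1, -1.419]
force: [-1.4, -1.3, 1.5]
width: 0.238
```

Run:
```python
from h import *
s=robot.read_state(); print(s["force"],s["torque"]); p,R=pose(); e=p+R.apply(EDGE); print(e,Ro.from_euler("z",-TYAW).apply(e-TUB))
gosh(0,-.066,-.004,.1)
```

```text
[-1.35605617 -1.25394887  1.51984897] [0.26830118 0.29433178 0.08131873]
[0.54286094 0.0038356  0.09310024] [ 0.00029888 -0.06647611 -0.00189976]
shift [-0.7  0.2  2.1] turn [-0.0015 -0.0004 -0.0005] target [ 0.5655 -0.1457  0.1312] edge now [0.5429 0.0038 0.0931]
```

Force z went from −2.9 to +1.5, so the contact is about 4 N. I'll hold there and then tip about the rim corner.

```bash
cat >> h.py <<'E'
def corner(phi,press,L=.014): return (0,-.080+L*np.cos(phi),-L*np.sin(phi)-press,phi)
E
python3 - <<'E'
from h import *
for ph in (.1,.2,.3,.4,.5,.6,.7,.75): print(ph); gosh(*corner(ph,.0015))
E
```

```text
0.1
shift [-0.5  0.2  1. ] turn [-0.0015 -0.0004 -0.0005] target [ 0.5655 -0.1458  0.1323] edge now [0.5429 0.0038 0.0931]
0.2
shift [ -3.7   0.2 -12.9] turn [-0.0015  0.0996 -0.0006] target [ 0.5648 -0.1413  0.1458] edge now [0.5429 0.0038 0.0931]
0.3
shift [ -8.2   0.1 -26.5] turn [-0.0014  0.1996 -0.0007] target [ 0.5639 -0.1355  0.1589] edge now [0.5429 0.0038 0.0931]
0.4
shift [-14.1   0.1 -39.5] turn [-0.0014  0.2996 -0.0007] target [ 0.5628 -0.1284  0.1713] edge now [0.5429 0.0038 0.0931]
0.5
shift [-21.3   0.1 -51.9] turn [-0.0014  0.3996 -0.0008] target [ 0.5615 -0.1201  0.1829] edge now [0.5429 0.0038 0.0931]
0.6
shift [-29.6   0.1 -63.6] turn [-0.0013  0.4996 -0.0009] target [ 0.5601 -0.1108  0.1936] edge now [0.5429 0.0038 0.0931]
0.7
shift [-39.1   0.1 -74.3] turn [-0.0013  0.5996 -0.0009] target [ 0.5585 -0.1004  0.2033] edge now [0.5429 0.0038 0.0931]
0.75
shift [-44.2   0.1 -79.3] turn [-0.0013  0.6496 -0.001 ] target [ 0.5577 -0.0948  0.2078] edge now [0.5429 0.0038 0.0931]
```

Request:
apply_moves(series=[[[-0.5,0,1],[0,0,0]],[[-0.5,0,1],[0,0,0]],[[-0.5,0,1],[0,0,0]],[[-2,0,-6],[0,0.05,0]],[[-3.7,0,-13],[0,0.1,0]],[[-6,0,-19.5],[0,0.15,0]],[[-8.2,0,-26.5],[0,0.2,0]],[[-11,0,-33],[0,0.25,0]],[[-12.5,0,-36],[0,0.275,0]],[[-12.5,0,-36],[0,0.275,0]]])

```text
time_s: 21.2
eef_pos: [0.5637, -0.1296, 0.1681]
tcp_rot: [-3.139, -0.375, -1.419]
force: [-0.0, 1.4, 2.9]
width: 0.239
```

Run:
```python
from h import *
s=robot.read_state(); print(s["force"],s["torque"]); p,R=pose(); e=p+R.apply(EDGE); print(e,Ro.from_euler("z",-TYAW).apply(e-TUB))
t=snap("scene"); crop(t,"sc8.png",220,130,420,280,4)
for ph in (.4,.45,.5,.55,.6,.65,.7,.75): print(ph); gosh(*corner(ph,.0025))
```

```text
[-0.03226054  1.41141411  2.93044718] [1.99506392 0.22928483 0.06306492]
[0.54335051 0.00406606 0.08825708] [ 0.0008177  -0.06632243 -0.00674292]
0.4
shift [-0.5  0.6 -2.7] turn [-0.0025  0.026  -0.0009] target [ 0.5628 -0.1284  0.1703] edge now [0.5433 0.004  0.0882]
0.45
shift [-2.1  0.6 -9.7] turn [-0.0025  0.076  -0.0009] target [ 0.5622 -0.1244  0.1762] edge now [0.5433 0.004  0.0882]
0.5
shift [ -4.    0.6 -16.6] turn [-0.0025  0.126  -0.001 ] target [ 0.5615 -0.1201  0.1819] edge now [0.5433 0.004  0.0882]
0.55
shift [ -6.3   0.6 -23.4] turn [-0.0024  0.176  -0.001 ] target [ 0.5609 -0.1156  0.1873] edge now [0.5433 0.004  0.0882]
0.6
shift [ -8.9   0.5 -30. ] turn [-0.0024  0.226  -0.0011] target [ 0.5601 -0.1108  0.1926] edge now [0.5433 0.004  0.0882]
0.65
shift [-11.9   0.5 -36.6] turn [-0.0024  0.276  -0.0012] target [ 0.5593 -0.1057  0.1976] edge now [0.5433 0.004  0.0882]
0.7
shift [-15.2   0.5 -42.9] turn [-0.0024  0.326  -0.0012] target [ 0.5585 -0.1004  0.2023] edge now [0.5433 0.004  0.0882]
0.75
shift [-18.7   0.5 -49.1] turn [-0.0023  0.376  -0.0013] target [ 0.5577 -0.0948  0.2068] edge now [0.5433 0.004  0.0882]
```

View pics/sc8.png

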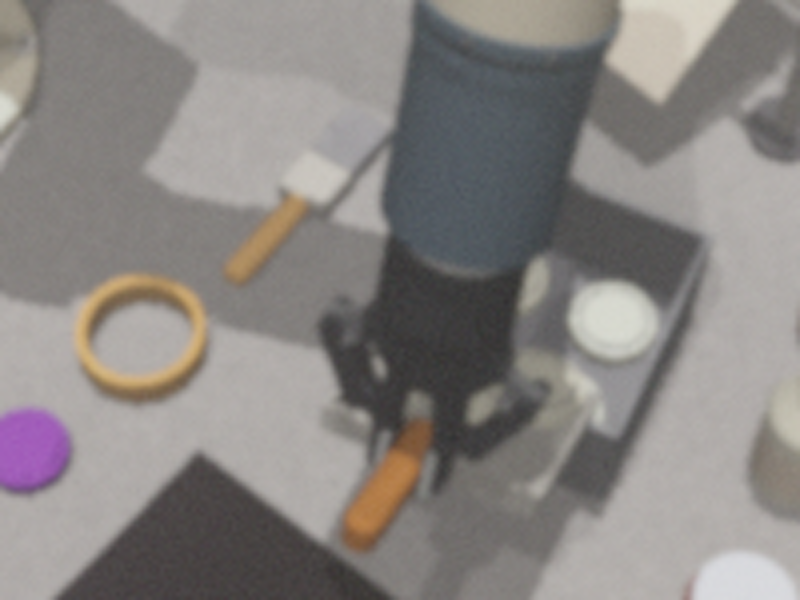

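Request:
apply_moves(series=[[[-0.5,0.5,-3.5],[0,0.026,0]],[[-1.2,0.5,-7],[0,0.05,0]],[[-2.1,0.5,-10.5],[0,0.076,0]],[[-3,0.5,-14],[0,0.1,0]],[[-4,0.5,-17.3],[0,0.126,0]],[[-5.2,0.5,-20.7],[0,0.15,0]],[[-6.3,0.5,-24],[0,0.176,0]],[[-7.6,0.5,-27.4],[0,0.2,0]],[[-8.9,0.5,-30.7],[0,0.226,0]],[[-8.9,0.5,-30.7],[0,0.226,0]]])

```text
time_s: 22.5
eef_pos: [0.5601, -0.1101, 0.1931]
tcp_rot: [-3.139, -0.601, -1.419]
force: [1.1, 2.2, 3.3]
width: 0.238
```

Run:
```python
from h import *
s=robot.read_state(); print(s["force"],s["torque"],s["joints"].round(2)); p,R=pose(); e=p+R.apply(EDGE); print(e,Ro.from_euler("z",-TYAW).apply(e-TUB))
t=snap("scene"); crop(t,"sc9.png",220,130,420,280,4)
t=snap("top"); crop(t,"top9.png",240,110,440,230,4)
t=snap("wrist"); cv2.imwrite("pics/wr9.png",t["pixels"][:,:,::-1])
for ph in (.65,.7,.75): print(ph); gosh(*corner(ph,.0015))
```

```text
[1.11015146 2.17375987 3.34754605] [2.42730788 0.06414448 0.08600351] [ 0.41  0.28 -0.34  0.63 -1.2  -0.56]
[0.54299421 0.00247498 0.08502086] [ 0.00022459 -0.06784122 -0.00997914]
0.65
shift [-0.7 -0.  -7.4] turn [-0.0022  0.0508 -0.0013] target [ 0.5593 -0.1057  0.1986] edge now [0.543  0.0024 0.085 ]
0.7
shift [ -2.5  -0.  -14.3] turn [-0.0021  0.1008 -0.0014] target [ 0.5585 -0.1004  0.2033] edge now [0.543  0.0024 0.085 ]
0.75
shift [ -4.6  -0.  -21.1] turn [-0.0021  0.1508 -0.0014] target [ 0.5577 -0.0948  0.2078] edge now [0.543  0.0024 0.085 ]
```

View pics/sc9.png

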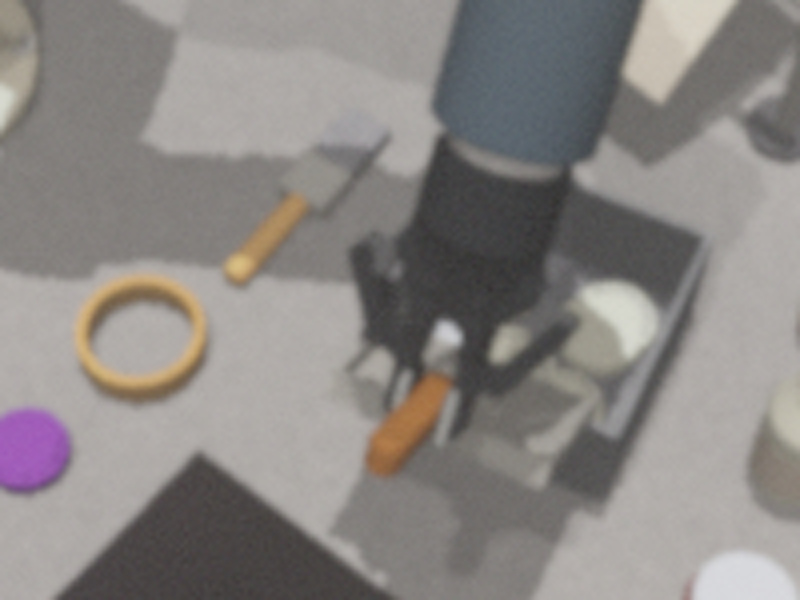

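View pics/top9.png

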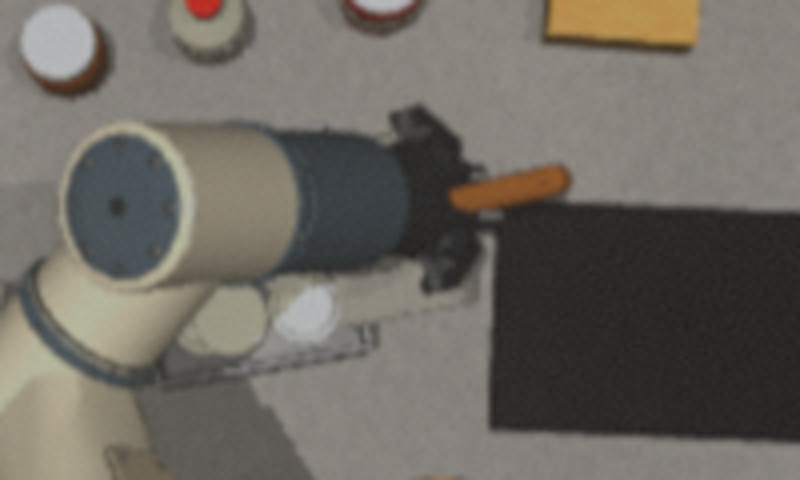

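Request:
apply_moves(series=[[[-0.4,0,-4],[0,0.026,0]],[[-0.7,0,-7.4],[0,0.051,0]],[[-1.5,0,-11],[0,0.075,0]],[[-2.5,0,-14.3],[0,0.1,0]],[[-3.5,0,-17.7],[0,0.125,0]],[[-4.6,0,-21],[0,0.15,0]],[[-4.6,0,-21],[0,0.15,0]],[[-4.6,0,-20.5],[0,0.15,0]],[[-4.6,0,-20],[0,0.15,0]],[[-4.6,0,-20],[0,0.15,0]]])

```text
time_s: 23.9
eef_pos: [0.5578, -0.0955, 0.207]
tcp_rot: [-3.138, -0.749, -1.422]
force: [-1.7, 4.4, 1.4]
width: 0.238
```

Run:
```python
from h import *
s=robot.read_state(); print(s["force"],s["torque"],s["joints"].round(2)); p,R=pose(); e=p+R.apply(EDGE); print(e,Ro.from_euler("z",-TYAW).apply(e-TUB))
t=snap("scene"); crop(t,"sc10.png",260,140,420,260,5)
t=snap("top"); crop(t,"top10.png",240,110,440,230,4)
t=snap("wrist"); cv2.imwrite("pics/wr10.png",t["pixels"][:,:,::-1])
```

```text
[-1.67952475  4.35490099  1.44586763] [ 3.5439659   0.792668   -0.10827505] [ 0.49  0.3  -0.39  0.74 -1.28 -0.71]
[5.43480236e-01 4.00255779e-05 8.32792436e-02] [ 0.00033633 -0.07032169 -0.01172076]
```

View pics/sc10.png

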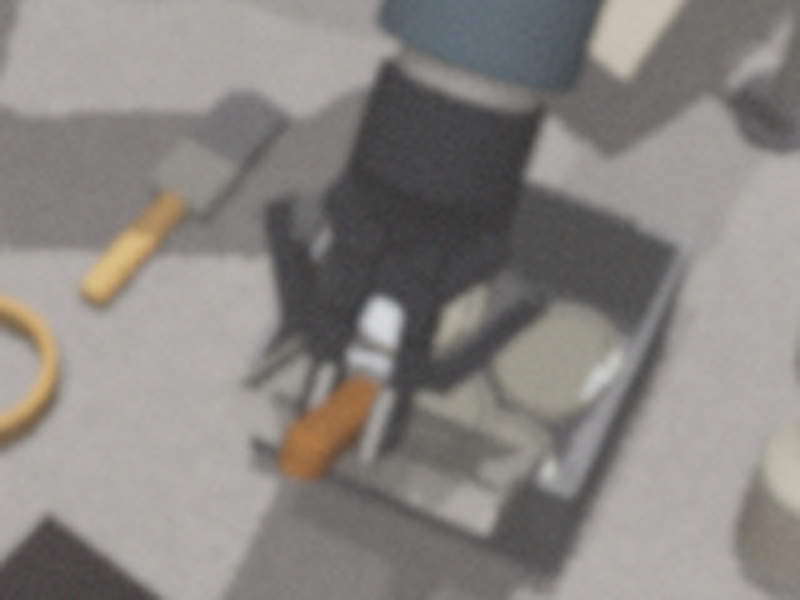

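View pics/top10.png

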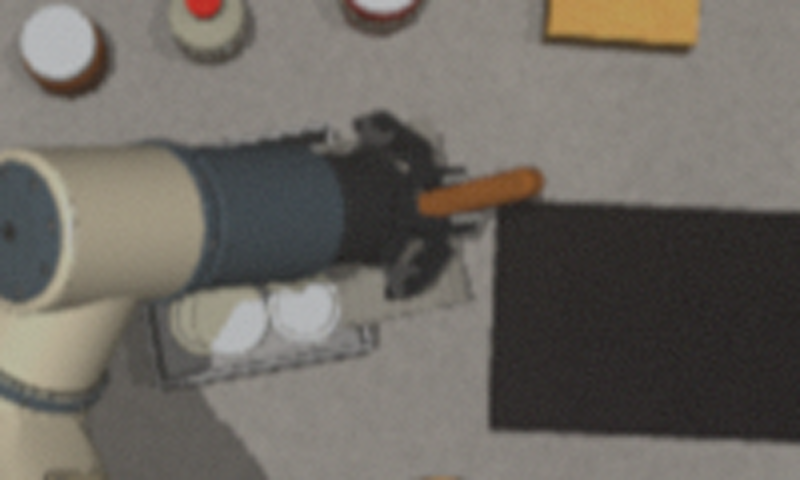

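View pics/wr10.png

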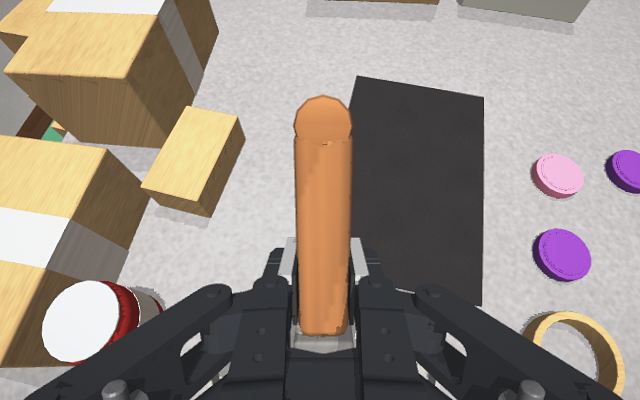

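Run:
```python
from h import *
p,R=pose(); E0=p+R.apply(EDGE)
for n in("scene","top"):
    c=snap(n); P=cloud(c); q=(P-E0).reshape(-1,3)
    L=R.inv().apply(q); sx=-L[:,0]; sy=L[:,1]; sz=-L[:,2]
    tub=Ro.from_euler("z",-TYAW).apply(P.reshape(-1,3)-TUB)
    on=(sx>-.12)&(sx<.01)&(abs(sy)<.07)&(sz>-.01)&(sz<.05)
    img=c["pixels"].reshape(-1,3)
    print(n,on.sum()); 
    H,_,_=np.histogram2d(sx[on],sy[on],bins=[13,14],range=[[-.12,.01],[-.07,.07]]);W,_,_=np.histogram2d(sx[on],sy[on],bins=[13,14],range=[[-.12,.01],[-.07,.07]],weights=sz[on]*1000)
    print(np.where(H>0,(W/np.maximum(H,1)),-99).round(0).astype(int))
    it=(abs(tub[:,0])<.083)&(abs(tub[:,1])<.078)&(tub[:,2]<-.01)
    z=95+tub[it,2]*1000
    H,_,_=np.histogram2d(tub[it,0],tub[it,1],bins=[16,16],range=[[-.08,.08]]*2);W,_,_=np.histogram2d(tub[it,0],tub[it,1],bins=[16,16],range=[[-.08,.08]]*2,weights=z)
    print(np.where(H>0,(W/np.maximum(H,1)),-1).round(0).astype(int))
```

```text
scene 710
[[ 11  11  12  11  12  11   4   4 -99 -99  12  12  12  12]
 [ 13 -99 -99 -99 -99 -99 -99 -99 -99 -99 -99 -99 -99  17]
 [ 15 -99 -99 -99 -99 -99 -99 -99 -99 -99 -99 -99 -99  17]
 [ 10 -99 -99 -99 -99 -99 -99 -99 -99 -99 -99 -99 -99  12]
 [ 12   5   6   6   6   5 -99 -99 -99 -99 -99 -99   6  12]
 [ 12   6   6   6   6   6   6 -99 -99 -99 -99   6   6  10]
 [  8   6   6   6   6   6   5 -99 -99 -99 -99 -99   6   9]
 [ 13   6   6   6   6   7   6 -99 -99 -99 -99 -99   7  10]
 [ 11   6   6   6   7   6   6 -99 -99 -99 -99 -99   6  10]
 [ 13   6   6   6   7   6   7 -99 -99 -99 -99 -99   6  10]
 [  2   7   7   7   6   7   7   7 -99 -99 -99 -99   6  11]
 [  7   6   7   7   7   7   7   6 -99 -99 -99   8 -99   9]
 [  7   6   6   7   6   6   7   6 -99 -99 -99 -99 -99   5]]
[[-1 -1 -1 -1 -1 -1 -1 -1 -1 -1 -1 -1 -1 -1 -1 -1]
 [-1 82 -1 -1 -1 -1 23  7 16 -1 -1 -1 -1 -1 -1 -1]
 [-1 -1 -1 -1 -1 21 21 25 31 34 -1 -1 -1 -1 -1 -1]
 [-1 -1 -1 -1 -1 -1 22 29 30 33 -1 -1 -1 -1 -1 -1]
 [-1 -1 -1 -1 -1 -1 20 -1 -1 -1 -1 -1 -1 -1 -1 -1]
 [-1 -1 -1 -1 -1 -1 -1 -1 -1 23 33 33 -1 -1 -1 -1]
 [-1 -1 -1 -1 35
[... 1387 characters left out ...]
20 16 13 22 30 32 31 30 23 18  7  5]
 [-1 30 19 18 19 18 16 31 30 31 32 33 32 20 16  6]
 [83 31 19 18 21 19 16 32 33 32 31 29 30 18 18  2]
 [-1 12 18 27 31 29 14 16 32 32 30 33 23 18 14  2]
 [-1  3 15 -1 -1 -1 -1  3 23 -1 28 30 15 21  8 -1]
 [-1 -1 -1 -1 -1 -1 -1 -1 -1 -1 -1 -1 -1 -1 -1 -1]
 [-1 -1 -1 -1 -1 -1 -1 -1 -1 -1 -1 -1 -1 -1 -1 -1]
 [-1 -1 -1 -1 -1 -1 -1 -1 -1 -1 -1 -1 -1 -1 -1 -1]
 [-1 -1 -1 -1 -1 -1 -1 -1 -1 -1 -1 -1 -1 -1 -1 -1]
 [-1 -1 -1 -1 -1 -1 -1 -1 -1 -1 -1 -1 -1 -1 -1 -1]
 [-1 -1 -1 -1 -1 -1 -1 -1 -1 -1 -1 -1 -1 -1 -1 -1]
 [-1 -1 -1 -1 -1 -1 -1 -1 -1 -1 -1 -1 -1 -1 -1 -1]
 [-1 -1 -1 -1 -1 -1 -1 -1 -1 -1 -1 -1 -1 -1 -1 -1]
 [-1 -1 -1 -1 -1 -1 -1 -1 -1 -1 -1 -1 -1 -1 -1 -1]]
```

The depth map shows the blade empty. Three second-layer lids lie in the tub, tops 31–36 mm, at tub coordinates (−.04,.02), (.04,.03) and (0,−.03). The shovel is still pressed on the rim at about 5 N. I'll lift away and level off.

Run:
```python
from h import *
gosh(0,-.07,.03,.75); gosh(0,-.09,.05,.6);gosh(0,-.11,.06,.4); gosh(0,-.13,.06,.2); gosh(0,-.15,.06,0)
```

```text
shift [ 28.2  -0.1 -30.9] turn [-0.0021  0.001  -0.002 ] target [ 0.5577 -0.0951  0.2488] edge now [5.435e-01 1.000e-04 8.330e-02]
shift [58.4 -0.1 -8.5] turn [-0.0023 -0.149  -0.0018] target [ 0.5634 -0.1321  0.253 ] edge now [5.435e-01 1.000e-04 8.330e-02]
shift [77.1 -0.1 29. ] turn [-0.0024 -0.349  -0.0016] target [ 0.5693 -0.1708  0.2382] edge now [5.435e-01 1.000e-04 8.330e-02]
shift [82.7 -0.  72.7] turn [-0.0026 -0.549  -0.0013] target [ 0.5744 -0.2043  0.2101] edge now [5.435e-01 1.000e-04 8.330e-02]
shift [8.260e+01 1.000e-01 1.139e+02] turn [-0.0028 -0.749  -0.0011] target [ 0.5787 -0.232   0.1798] edge now [5.435e-01 1.000e-04 8.330e-02]
```

Request:
apply_moves(series=[[[0,0,0],[0,0,0]],[[0,0,0],[0,0,0]],[[6,0,-7],[0,0,0]],[[16,0,-18],[0,0,0]],[[28,0,-31],[0,0,0]],[[45,0,-20],[0,-0.075,0]],[[58.4,0,-8.5],[0,-0.149,0]],[[69,0,10],[0,-0.25,0]],[[77,0,29],[0,-0.349,0]],[[81,0,51],[0,-0.45,0]]])

```text
time_s: 25.4
eef_pos: [0.5721, -0.1892, 0.2263]
tcp_rot: [-3.137, -0.296, -1.419]
force: [-0.4, 0.4, -2.2]
width: 0.242
```

Run:
```python
from h import *
gosh(0,-.15,.06,0)
```

```text
shift [27.8  0.2 57.1] turn [-4.800e-03 -2.964e-01  1.000e-04] target [ 0.5787 -0.232   0.1798] edge now [ 0.5509 -0.0498  0.1573]
```

Request:
apply_moves(series=[[[4,0,12],[0,-0.06,0]],[[10,0,26],[-0.001,-0.13,0]],[[18,0,40],[-0.003,-0.2,0]],[[24,0,51],[-0.004,-0.26,0]],[[27.8,0,57],[-0.005,-0.296,0]],[[27.8,0,57],[-0.005,-0.296,0]],[[27.8,0,57],[-0.005,-0.296,0]],[[27.8,0,57],[-0.005,-0.296,0]],[[27.8,0,57],[-0.005,-0.296,0]],[[27.8,0,57],[-0.005,-0.296,0]]])

```text
time_s: 26.65
eef_pos: [0.5789, -0.2315, 0.1801]
tcp_rot: [3.141, -0.001, -1.418]
force: [0.8, 0.6, -3.1]
width: 0.235
```

Run:
```python
from h import *
go([.4615,-.3209,.10],[np.pi,0,-1.664])
p,R=pose(); E0=p+R.apply(EDGE); print(p)
c=snap("scene"); crop(c,"sc11.png",180,130,420,310,3); P=cloud(c); q=(P-E0).reshape(-1,3)
L=R.inv().apply(q); sx=-L[:,0]; sy=L[:,1]; sz=-L[:,2]
k=(sx>-.115)&(sx<-.002)&(abs(sy)<.063)&(abs(sz)<.03)
A=np.c_[sx,sy,np.ones_like(sx)][k]; s=sz[k]
for _ in range(4):
    co=np.linalg.lstsq(A,s,rcond=None)[0]; r=s-A@co; g=abs(r)<.003; A=A[g]; s=s[g]
print(k.sum(),len(s),co)
t=snap("top"); crop(t,"top11.png",190,110,390,260,4)
```

```text
shift mm [ 70.4 129.6  80.1] turn [ 0.     -0.0006  0.2458]
[ 0.57886397 -0.23153914  0.1800745 ]
1152 1065 [-0.00218243  0.00667832  0.00356129]
```

View pics/sc11.png

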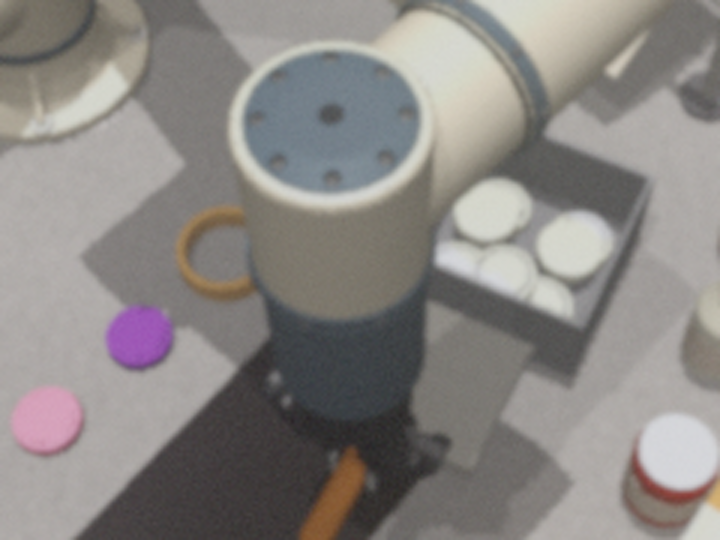

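View pics/top11.png

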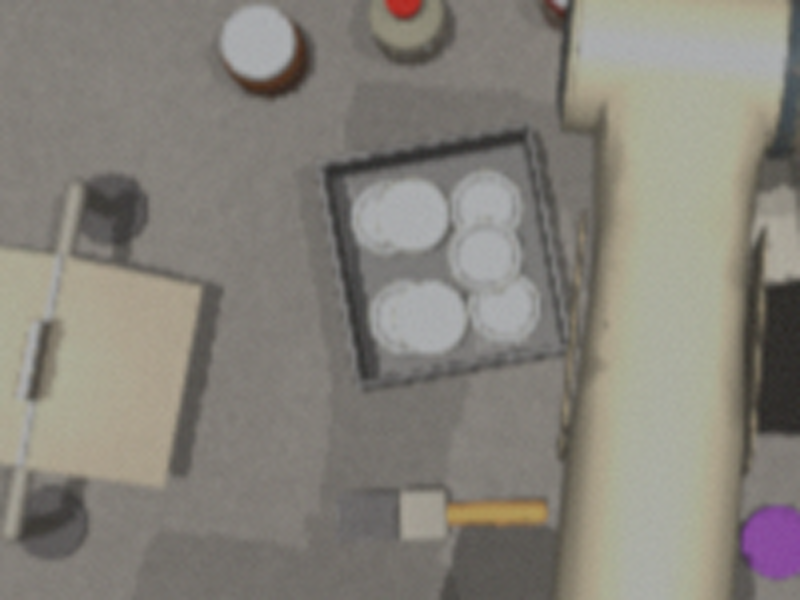

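The top view shows seven lids in the tub, three of them on top, and the cover still astride the rail. The blade is empty and level with the tool (slope 0.002). Returning to the mat.

Request:
apply_moves(series=[[[6,11,4],[0,0,0.02]],[[16,30,12],[0,0,0.055]],[[28,52,22],[0,0,0.1]],[[40,74,34],[0,0,0.14]],[[51,94,48],[0,0,0.18]],[[60,111,60],[0,0,0.21]],[[67,123,70],[0,0,0.235]],[[70,129,78],[0,0,0.246]],[[70.4,129.6,80],[0,0,0.246]],[[70.4,129.6,80],[0,0,0.246]]])

```text
time_s: 28.0
eef_pos: [0.4619, -0.3209, 0.1002]
tcp_rot: [-3.141, -0.001, -1.664]
force: [-0.2, -0.3, -3.5]
width: 0.234
```

Run:
```python
from h import *
go([.4615,-.3209,.0275],[np.pi,0,-1.664]); print(robot.read_state()["force"])
```

```text
shift mm [-0.   0.5 72.7] turn [-0.0004 -0.0007  0.0002]
[-0.24556873 -0.2629167  -3.5253467 ]
```

Request:
apply_moves(series=[[[0,0,6],[0,0,0]],[[0,0,18],[0,0,0]],[[0,0,32],[0,0,0]],[[0,0,45],[0,0,0]],[[0,0,56],[0,0,0]],[[0,0,64],[0,0,0]],[[0,0,69],[0,0,0]],[[0,0,71],[0,0,0]],[[0,0,72],[0,0,0]],[[0,0,72.5],[0,0,0]]])

```text
time_s: 29.25
eef_pos: [0.4622, -0.3212, 0.0283]
tcp_rot: [-3.141, -0.001, -1.664]
force: [-0.6, -0.7, 2.0]
width: 0.237
```

Contact made (force z +2). Releasing gently and withdrawing.

Request:
apply_moves(series=[[[0,0,0],[0,0,0]],[[0,0,0],[0,0,0]],[[0,0,0],[0,0,0]],[[0,0,0],[0,0,0]],[[0,0,0],[0,0,0]],[[0,0,-10],[0,0,0]],[[0,0,-40],[0,0,0]],[[0,0,-90],[0,0,0]],[[0,0,-140],[0,0,0]],[[0,0,-170],[0,0,0]]], claw=100)

```text
time_s: 30.5
eef_pos: [0.4627, -0.3215, 0.2022]
tcp_rot: [-3.136, -0.003, -1.664]
force: [0.3, -0.5, -0.5]
width: 1.001
```

Run:
```python
from h import *
w=snap("wrist"); cv2.imwrite("pics/wr12.png",w["pixels"][:,:,::-1])
P=cloud(w); m=(abs(P[...,0]-.47)<.05)&(abs(P[...,1]+.225)<.04); print("blade z",np.percentile(P[m][:,2],[5,50,95]).round(4))
q=P[m]; print(np.linalg.lstsq(np.c_[q[:,:2],np.ones(len(q))],q[:,2],rcond=None)[0])
t=snap("top"); cv2.imwrite("pics/top12.png",t["pixels"][:,:,::-1])
s=snap("scene"); cv2.imwrite("pics/sc12.png",s["pixels"][:,:,::-1])
```

```text
blade z [0.004  0.0051 0.0063]
[-0.00116844  0.00162867  0.00604792]
```

View pics/wr12.png

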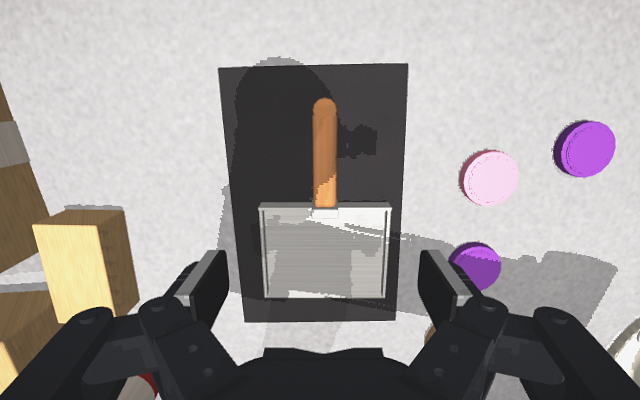

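View pics/top12.png

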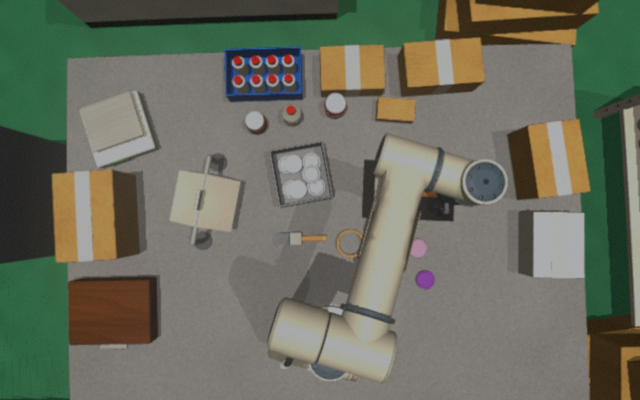

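View pics/sc12.png

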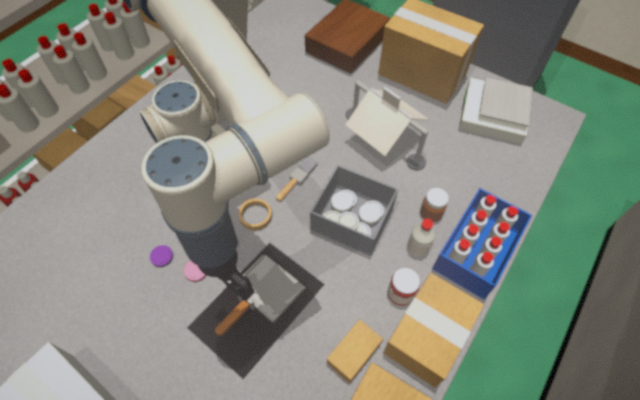

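The shovel lies flat on the mat, blade at (325,250) in the wrist view, and the bystanders have not moved. I'll check the cover's tilt in depth before handing in.

Run:
```python
from h import *
a=-.208; M=np.array([.458,.3675,.14])
for n in ("top","scene"):
    P=cloud(snap(n)).reshape(-1,3); L=Ro.from_euler("z",-a).apply(P-M)
    for lo,hi in((-.09,-.02),(.02,.09)):
        k=(abs(L[:,0])<.06)&(L[:,1]>lo)&(L[:,1]<hi)&(L[:,2]>-.075)&(L[:,2]<.05)
        q=L[k]
        if len(q)<20: continue
        co=np.linalg.lstsq(np.c_[q[:,:2],np.ones(len(q))],q[:,2],rcond=None)[0]; print(n,len(q),co.round(4),np.degrees(np.arctan(co[1])).round(1))
    k=(abs(L[:,0])<.06)&(abs(L[:,1])<.04)&(L[:,2]>.03)&(L[:,2]<.08); q=L[k]; print("fin",q.min(0).round(4),q.max(0).round(4),q.mean(0).round(4))
print(robot.read_state()["time_s"])
```

```text
top 1035 [-0.0037  0.8906  0.0108] 41.7
top 717 [-0.0036 -0.7767  0.0143] -37.8
fin [-0.03   -0.0042  0.032 ] [0.0287 0.0052 0.0622] [-0.0007 -0.0006  0.0503]
scene 1243 [0.002  0.8932 0.0129] 41.8
scene 127 [-0.0044 -0.7949  0.0186] -38.5
fin [-0.0298 -0.0065  0.0302] [0.03   0.0049 0.0627] [ 0.0009 -0.0018  0.0472]
30.75
```

```bash
python3 -c "
from plant import robot
print(robot.close_job())"
```

```text
the job is handed in; nothing more can be done
None
```

The job is done and handed in at about 31 s of the 72 s allowed. No verdict was reported, so what follows is from my own measurements.

- **Cover:** it hangs astride the rail, tilted about 2° and within a few millimetres of the bar's middle.
- **Lids:** I pressed the blade's front edge on the tub rim with about 4 N, with all three lids still aboard, then tipped it to about 43° while keeping it pressed. All three lids slid off and lie in the tub on top of the four already there. A depth map taken while the shovel was still pressed on the rim at about 5 N confirmed this.
- **Shovel:** it lies back on the mat almost exactly where it started, empty and right way up. The blade's upper face measured 5 mm above the table and tilted less than 0.2°. The gripper is withdrawn and open.
- **Bystanders:** the last pictures show the bottle, can, jar, carton and pink and purple discs where they were, judged by eye.

**Readings that disagreed:**
- **Tub position:** my first estimate, from picked corners, was about 4 mm off two depth views that agreed with each other, so I used the depth views.
- **Wrist torque:** it rose to 3.5 N m at full tilt, more than the rim contact explains. I put that down to the gripper's own weight but did not check it.

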